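# Fetch the burr puzzle from behind the maze ball and the kaleidoscope

### The job

The walnut burr puzzle is shut in at the back of the plywood nook: first move the maze ball and the kaleidoscope out of the way and stand both in the white tray, then take out the puzzle and set it upright on the middle of the round wooden stand, and only then put the ball and the kaleidoscope back, each standing exactly where it stood before. Set everything down upright without dropping it, and leave the other toys alone.

Things in the scene. Friction and masses are not known exactly. Their poses are not given: they have to be found in the camera images.
- burr: Dark walnut six-piece burr puzzle, one rigid piece, 54 mm each way: three bars crossed at a centre 27 mm up, 54 x 36 x 18 mm (x, y, z), 18 x 54 x 36 and 36 x 18 x 54 (upright; its lower end is the foot). Origin at the foot's centre, z up; x along the nook's x within 0.1 rad. Grip across the flat ends of the x bar (54 mm apart, 36 wide, 18 to 36 mm above the origin). About 90 g.
- ball: Clear polycarbonate maze ball fixed on a turned beech pedestal, one upright toy 110 mm tall: foot 60 mm across, thin stem, ball 61 mm across with an upright seam band 62 mm across, 14 mm high, round its equator, centred 80 mm above the underside. Origin at the centre of the underside, z up. Grip it on the band, above the puzzle behind it. About 200 g.
- tube: Kaleidoscope: upright plain brown cardboard tube with brass end caps, 48 mm across, 130 mm tall. Origin at the centre of its underside, z up. Grip it near the top, above the puzzle behind it (upper cap 12 mm high; the tube below is 47 mm across). About 150 g.
- nook: Fixed plywood nook. Base 200 (x) by 170 mm (y), 8 mm thick; origin under its centre, z up, x pointing from the robot to the closed end. End board: inner face at x 90, top at z 34 mm. Side boards: y +-42 to 50, x 0 to 100, tops at z 60 mm. Puzzle at about x 30, y 0 (its top at z 62); ball and kaleidoscope before it on the base at x -39, y +-34, either one either side, 13 mm apart.
- tray: Fixed shallow white plastic tray, the side area: outside 160 mm (x) by 240 mm (y), walls 6 mm thick and 18 mm high, floor 6 mm thick. Origin at the centre of its underside, z up, long along its y. Empty at the start; it lies left or right of the nook.
- stand: Fixed round beech stand, 30 mm high, flat top 96 mm across. Origin at the centre of its underside, z up. It lies on the other side of the nook from the tray.
- mug: White ceramic mug, 80 mm across, 92 mm high, with handle at +y and coloured rods fixed in it that reach up to 165 mm. Origin under its centre. Leave alone.
- tiers: Stack of three round plastic tiers, teal, orange, lilac, 112 mm across at the foot and 90 mm high. Origin under its centre. Leave alone.
- car: Small beech toy car, 66 by 85 mm (long along y), 48 mm high. Origin under its centre. Leave alone.
- dish: Terracotta dish, 92 mm across, 22 mm high. Origin under its centre. Leave alone.
There are look-alikes about, which are no part of the job. Leave any purple or red look-alike of the burr alone.

How it is judged:
By the outcome, as a careful person would: the job done as asked, in the order asked, and still so for the second after the job is handed in, with the robot touching nothing.
It also fails if it takes over 138 s, if anything falls off the work surface, if the arm or the gripper's body presses on something with over 40 N, if the wrist force passes 120 N, or if a joint passes its speed limit or range.

### The arm

A 7-joint arm with a two-finger parallel gripper is mounted at the origin on the work surface. World frame = base frame: x ahead of the robot, y to its left, z up, the work surface at z = 0. Lengths are in m, angles in rad, forces in N, time in s.
With the tool pointing down it reaches from about 0.375 to 0.925 m from the base axis. Payload 3.1 kg.
Tool frame: the origin (TCP) lies at the very end of the fingers, on their centre line; the grasp point (between the pads) lies 19 mm behind it; z points along the fingers, y is the direction in which the jaws open and shut (so a half turn about z gives the same grasp; the last joint's range is limited). The gripper opens to 85 mm and grips with 20 to 120 N. Pads are 22 mm wide; open, the fingers measure 114 mm over their backs; the gripper's body (76 mm by 85 mm) begins 54 mm behind the grasp point. The pads swing forward as they close: fully open they stand 13 mm farther back than shut.
Start: joints at [1.014, 0.383, 0.044, 1.598, -0.018, 1.161, -0.05], TCP at [0.288, -0.583, 0.231] pointing down, gripper open.
Joint ranges: [-2.61, 2.61], [-0.41, 2.15], [-1.48, 1.57], [0, 2.5], [-1.57, 4.71], [0.05, 1.97], [-2.85, 2.85]. Speed limits (rad/s): [2.79, 2.79, 3.14, 3.14, 3.14, 3.14, 3.14].

### API

Orientations are given as a unit quaternion [w, x, y, z].
In Python, from station import ctrl, optics gives the robot as it stands.
- The arm moves only by the tool carry_out, never from a script. Its argument "plan" is a list of rows, each a list of 5 numbers: the finger opening in mm, from 0 to 85.4, then the shift along the tool's x, y, z in mm, then the turn about the tool's z in rad. In form: [[claw, tx, ty, tz, roll], ...]. A call has 1 to 20 rows; each row is the pose to reach, as a shift and turn from the pose commanded when the call began, along the tool's axes at that moment; what a row does not reach only later rows make up. A row lasts 1/12 s, in which the tool goes at most 41.7 mm and 7.16 degrees, less where a joint would pass 70% of its speed; a pose out of reach is approached as far as the arm can. A call with a gripper value outside its range is refused whole. The fingers move at their own pace and stop on an object; "newtons" is the grip in N (left out, the last holds). Time passes only in rows, so rows that repeat a pose let the fingers close. It gives the time, the measured TCP pose, the force and the opening at its end, in the units of the state.
- ctrl.get_state(): the state, without advancing time (a new reading comes with each control period).
- optics.snapshot(name): name is "scene" or "top"; returns the picture (400x640x3 uint8, red, green, blue); there is no depth.
- optics.camera_model(name): a dict with "fx", "fy", "cx", "cy" (pixels), "rvec" (rotation vector, rad) and "tvec" (3), from world to camera coordinates, as OpenCV has them. Camera axes: x right, y down, z forward; pixel columns grow to the right and rows downward; lengths in m; the calibration is good to about 2 mm. A picture is of the moment at which its call begins. camera_model takes no time and is no camera call.
- ctrl.hand_in(): hands the job in, once; it reports no verdict.
The state is a dict: "t": time; "joints": joint angles; "joint_vel": joint speeds; "effort": joint torques, N m; "ee_pos": TCP position; "orientation": TCP orientation; "wrist_force": force on the tool from outside, world axes, zero at the start; "wrist_torque": the same for the moment, N m; "grip_width": finger opening in m.
Only numpy, scipy, OpenCV 4.12 (cv2) and the standard library are available. Lean on these libraries where they do the work, as an engineer would, in place of code of your own. Each camera call takes 0.05 s, during which the arm holds its last target.

## Working session

There is one attempt and no reset: what is moved stays moved. The work goes in short steps, Python scripts to look and compute and a tool call to move; the robot and the scene stay as the last step left them, time stands still between calls to the robot, and variables do not carry over. Pictures are saved under pics/ and viewed, and the job is handed in when it is done.

Besides the shell and the picture viewer there is one more tool, called after "Emit:" as a command line: name --pt "numbers of a row" for each row, then --argument value for the rest. carry_out: Moves the arm, as the interface text tells. Its arguments: {"type":"object","properties":{"plan":{"type":"array","items":{"type":"array","items":{"type":"number"}}},"newtons":{"type":"number"}},"required":["plan"]}

```bash
ls; mkdir -p pics; python3 - <<'E'
from station import ctrl, optics
import cv2
for n in("scene","top"):
    im=optics.snapshot(n); cv2.imwrite(f"pics/{n}0.png",im[:,:,::-1]); print(n,optics.camera_model(n))
print(ctrl.get_state())
E
```

```text
pics
scene {'fx': 442.74868066985766, 'fy': 442.74868066985766, 'cx': 321.98701006504996, 'cy': 200.7581856733496, 'rvec': array([ 1.2764439 ,  2.08388231, -1.07987062]), 'tvec': array([ 0.26250442, -0.23339394,  1.64610859])}
top {'fx': 379.94386792561426, 'fy': 379.94386792561426, 'cx': 319.1064630545615, 'cy': 200.50762304962157, 'rvec': array([ 2.14450013, -2.19504067,  0.1523687 ]), 'tvec': array([0.01445844, 0.5493401 , 0.78662047])}
{'t': 0.1, 'joints': array([ 1.01418624,  0.38375284,  0.04382515,  1.59942016, -0.01793697,
        1.16121743, -0.04991998]), 'joint_vel': array([ 0.00064238, -0.00232733, -0.00067578, -0.00549769,  0.0006319 ,
        0.00139288,  0.0009149 ]), 'effort': array([ 1.98644819e-03, -4.34733045e+01,  1.02899261e+00, -2.50455970e+01,
        1.08253720e-02,  5.47438511e-03, -3.49941149e-05]), 'ee_pos': array([ 0.28750632, -0.58199696,  0.23001137]), 'orientation': array([-1.16061080e-03,  9.73794820e-01,  2.27425157e-01, -3.16149538e-04]), 'wrist_force': array([-0.48937059, -0.09564479, -0.03483016]), 'wrist_torque': array([-0.00874841,  0.05065762,  0.00095767]), 'grip_width': 0.08514605537068144}
```

View pics/scene0.png

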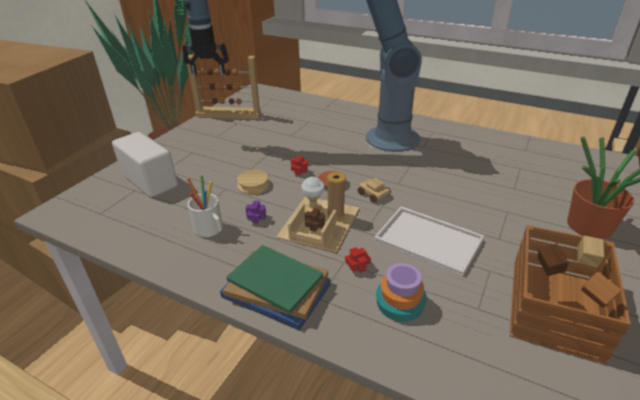

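View pics/top0.png

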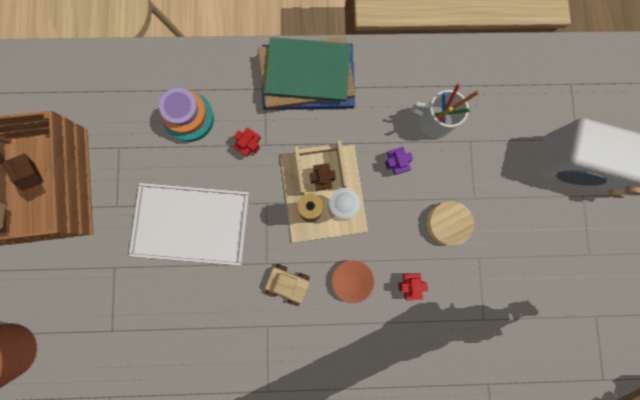

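Scene view: ball (313,187), tube (336,195) and dark burr (315,218). Top view: tube (311,207), ball (344,204), burr (323,177), tray (190,224) and stand (450,223). I'll enlarge these before measuring.

```bash
cat > h.py <<'E'
import numpy as np, cv2
from station import ctrl, optics
def cam(n):
    m=optics.camera_model(n); K=np.array([[m['fx'],0,m['cx']],[0,m['fy'],m['cy']],[0,0,1]]); return K,np.array(m['rvec']),np.array(m['tvec'])
def ray(n,uv):
    K,r,t=cam(n); R=cv2.Rodrigues(r)[0]; d=R.T@np.linalg.inv(K)@np.array([uv[0],uv[1],1.]); return -R.T@t,d
def onz(n,uv,z):
    o,d=ray(n,uv); return o+d*(z-o[2])/d[2]
def proj(n,P):
    K,r,t=cam(n); return cv2.projectPoints(np.atleast_2d(np.array(P,float)),r,t,K,None)[0][:,0]
def tri(uvs,uvt):
    A=np.zeros((3,3));b=np.zeros(3)
    for n,uv in(("scene",uvs),("top",uvt)):
        o,d=ray(n,uv); d=d/np.linalg.norm(d); M=np.eye(3)-np.outer(d,d); A+=M;b+=M@o
    return np.linalg.solve(A,b)
def crop(im,x0,y0,w,h,s,name):
    cv2.imwrite(name,cv2.resize(im[y0:y0+h,x0:x0+w,::-1],None,fx=s,fy=s,interpolation=cv2.INTER_CUBIC))
E
python3 - <<'E'
from h import *
t=cv2.imread("pics/top0.png")[:,:,::-1]; s=cv2.imread("pics/scene0.png")[:,:,::-1]
crop(t,270,130,110,120,5,"pics/c1.png"); crop(s,270,160,110,100,6,"pics/c2.png")
E
```

```text
(no output)
```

View pics/c1.png

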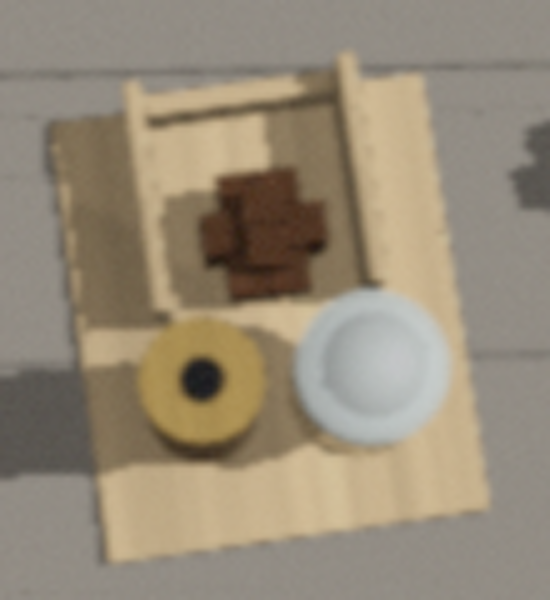

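View pics/c2.png

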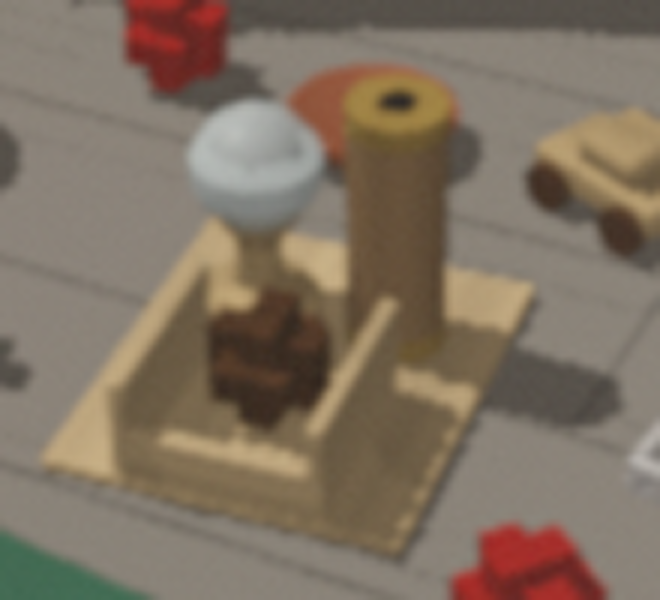

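The dark walnut piece inside the nook, at top (323,177) and scene (315,218), is the burr. The red ones at top (248,141) and (413,286) and the purple one at (399,160) are look-alikes. Now measuring.

```bash
python3 - <<'E'
from h import *
np.set_printoptions(precision=4,suppress=True)
t=cv2.imread("pics/top0.png")[:,:,::-1]; s=cv2.imread("pics/scene0.png")[:,:,::-1]
K,r,tt=cam("top"); print("top cam pos",-cv2.Rodrigues(r)[0].T@tt)
c=[(280.4,154.4),(355,144.4),(368,232),(291.6,242.4)]
P=np.array([onz("top",u,.008) for u in c]); print(P)
print("sides",[np.linalg.norm(P[i]-P[i-1]) for i in range(4)])
ctr=P.mean(0); 
ex=(P[0]+P[1]-P[2]-P[3])[:2]; print("nook",ctr,"yaw",np.arctan2(ex[1],ex[0]))
g=t.astype(np.uint8); hsv=cv2.cvtColor(np.ascontiguousarray(g),cv2.COLOR_RGB2HSV)
# tray
def big(mask,x0,y0,x1,y1):
    m=np.zeros_like(mask); m[y0:y1,x0:x1]=mask[y0:y1,x0:x1]
    cs=cv2.findContours(m,cv2.RETR_EXTERNAL,cv2.CHAIN_APPROX_NONE)[0]; return max(cs,key=cv2.contourArea)
tr=big(((hsv[:,:,1]<40)&(hsv[:,:,2]>170)).astype(np.uint8)*255,120,175,260,275)
rc=cv2.minAreaRect(tr); b=cv2.boxPoints(rc); B=np.array([onz("top",u,.018) for u in b]); print("tray",rc,B.mean(0),[np.linalg.norm(B[i]-B[i-1]) for i in range(4)]);print(B)
st=big(((hsv[:,:,1]>60)&(hsv[:,:,2]>120)).astype(np.uint8)*255,420,195,485,250)
e=cv2.fitEllipse(st); print("stand",e,onz("top",e[0],.030), [onz("top",(e[0][0]+d,e[0][1]),.03)[1] for d in(-e[1][0]/2,e[1][0]/2)])
print("tube",onz("top",(310.4,206.2),.138),"ball",onz("top",(344.6,203.6),.088))
print("tube scene",onz("scene",(270+397/6,160+103/6),.138),"ball scene",tri((270+256/6,160+165/6),(344.6,203.6)))
print("tube tri",tri((270+397/6,160+103/6),(310.4,206.2)))
hs=big(((hsv[:,:,2]<120)&(hsv[:,:,1]>90)).astype(np.uint8)*255,300,150,345,195)
print(cv2.minAreaRect(hs),cv2.boundingRect(hs))
crop(t,300,150,60,70,8,"pics/c3.png")
E
```

```text
top cam pos [0.4525 0.0202 0.8459]
[[ 0.6588  0.0856  0.008 ]
 [ 0.6787 -0.0834  0.008 ]
 [ 0.4802 -0.105   0.008 ]
 [ 0.4614  0.0636  0.008 ]]
sides [np.float64(0.19861628895030256), np.float64(0.1701472042602825), np.float64(0.19970364645217642), np.float64(0.16963318396162508)]
nook [ 0.5698 -0.0098  0.008 ] yaw 0.10988987692578288
tray ((188.69656372070312, 223.64138793945312), (113.10794830322266, 73.57829284667969), 4.763641834259033) [0.508  0.2846 0.018 ] [np.float64(0.24124527931079517), np.float64(0.15876370200318643), np.float64(0.24686914240916646), np.float64(0.15900231078219473)]
[[0.4417 0.4098 0.018 ]
 [0.6003 0.402  0.018 ]
 [0.5742 0.1565 0.018 ]
 [0.4158 0.17   0.018 ]]
stand ((450.6529846191406, 222.95196533203125), (43.29238510131836, 45.573238372802734), 117.70890808105469) [ 0.4947 -0.2817  0.03  ] [np.float64(-0.23463370071786036), np.float64(-0.3289139245984077)]
tube [0.5266 0.0206 0.138 ] ball [ 0.5355 -0.0482  0.088 ]
tube scene [0.5305 0.0234 0.138 ] ball scene [ 0.5353 -0.0474  0.0869]
tube tri [0.5267 0.021  0.1352]
((322.4100036621094, 176.3699951171875), (25.73868751525879, 26.44579315185547), 81.8698959350586) (309, 163, 27, 28)
```

View pics/c3.png

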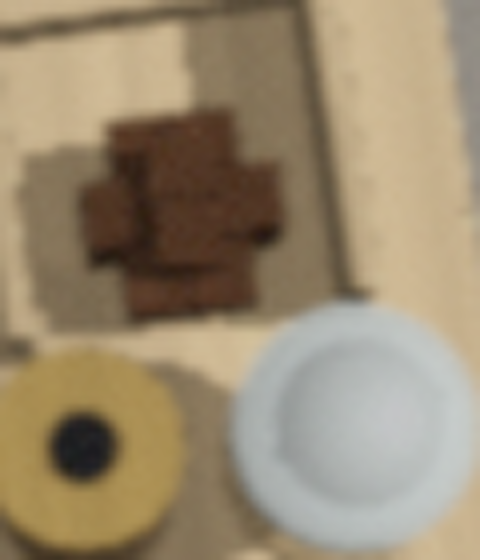

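```bash
python3 - <<'E'
from h import *
np.set_printoptions(precision=4,suppress=True)
f=lambda p,z:onz("top",(300+p[0]/8,150+p[1]/8),z)
X=[f(p,.044) for p in[(107,120),(235,112),(256,304),(131,318)]]; X=np.array(X);print(X,X.mean(0)); d=X[0]+X[1]-X[2]-X[3];print("yaw x",np.arctan2(d[1],d[0]),np.linalg.norm(d)/2)
Y=np.array([f(p,.053) for p in[(80,187),(88,265),(282,240),(275,163)]]);print(Y.mean(0)); d=Y[0]+Y[1]-Y[2]-Y[3];print("yaw y",np.arctan2(-d[0],d[1]),np.linalg.norm(d)/2)
c=np.array([.5698,-.0098]);a=.11;print("nom",c+np.array([np.cos(a),np.sin(a)])*.03)
# tray long axis yaw, tool yaw
s=ctrl.get_state();print(s['t'],s['ee_pos'],s['joints'][6])
import numpy as np
q=s['orientation'];y=np.array([2*q[1]*q[2],q[2]**2-q[1]**2]);print("tool y yaw",np.arctan2(y[1],y[0]))
E
```

```text
[[ 0.6253  0.0124  0.044 ]
 [ 0.6268 -0.0221  0.044 ]
 [ 0.5745 -0.0263  0.044 ]
 [ 0.5714  0.0072  0.044 ]] [ 0.5995 -0.0072  0.044 ]
yaw x 0.08772345291349909 0.05331380369109313
[ 0.5977 -0.0067  0.053 ]
yaw y 0.10617072049536434 0.05197952360040811
nom [ 0.5996 -0.0065]
0.1 [ 0.2875 -0.582   0.23  ] -0.04991998468108879
tool y yaw -1.1119305252594076
```

```bash
cat >> h.py <<'E'
from scipy.spatial.transform import Rotation as Ro
def go(*tg):
    "targets (x,y,z,yaw of tool y) -> tool shifts mm, roll"
    s=ctrl.get_state(); q=s['orientation']; R=Ro.from_quat([q[1],q[2],q[3],q[0]]).as_matrix()
    yaw=np.arctan2(R[1,1],R[0,1])
    print("t %.2f"%s['t'],"pos",np.round(s['ee_pos']*1000,1),"yaw %.4f"%yaw,"tilt",np.round(R[:,2],3),"w %.1f"%(s['grip_width']*1000),"F",np.round(s['wrist_force'],1),"j",np.round(s['joints'],2))
    for t in tg:
        d=R.T@(np.array(t[:3])-s['ee_pos'])*1000
        w=t[3]-yaw; w=(w+np.pi/2)%np.pi-np.pi/2
        print(t,"->",np.round(d,1),"roll %.3f"%(-w))
E
python3 -c "
from h import *
go((.527,.020,.25,.11),(.527,.020,.115,.11))"
```

```text
t 0.10 pos [ 287.5 -582.   230. ] yaw -1.1119 tilt [-0.001  0.002 -1.   ] w 85.1 F [-0.5 -0.1 -0. ] j [ 1.01  0.38  0.04  1.6  -0.02  1.16 -0.05]
(0.527, 0.02, 0.25, 0.11) -> [ 481.4 -433.7  -19. ] roll -1.222
(0.527, 0.02, 0.115, 0.11) -> [ 481.4 -433.4  116. ] roll -1.222
```

Emit:
carry_out --pt "85 25 -22 -19 -0.06" --pt "85 55 -50 -19 -0.14" --pt "85 85 -77 -19 -0.22" --pt "85 115 -104 -19 -0.3" --pt "85 145 -131 -19 -0.38" --pt "85 175 -158 -19 -0.46" --pt "85 205 -185 -19 -0.54" --pt "85 235 -212 -19 -0.62" --pt "85 265 -239 -19 -0.7" --pt "85 295 -266 -19 -0.78" --pt "85 325 -293 -19 -0.86" --pt "85 355 -320 -19 -0.94" --pt "85 385 -347 -19 -1.02" --pt "85 415 -374 -19 -1.1" --pt "85 445 -401 -19 -1.18" --pt "85 468 -421 -19 -1.222" --pt "85 478 -430 -19 -1.222" --pt "85 481.4 -433.7 -19 -1.222" --pt "85 481.4 -433.7 -19 -1.222" --pt "85 481.4 -433.7 -19 -1.222"

```text
t: 1.77
ee_pos: [0.5268, 0.0178, 0.2497]
orientation: [-0.0, 0.668, 0.744, -0.001]
wrist_force: [-0.9, 0.2, -0.4]
grip_width: 0.0851
```

```bash
python3 -c "
from h import *
go((.527,.020,.25,.11),(.527,.020,.112,.11))
for n in('scene','top'):
  im=optics.snapshot(n); cv2.imwrite('pics/%s1.png'%n,im[:,:,::-1])"
```

```text
t 1.77 pos [526.8  17.8 249.7] yaw 0.1086 tilt [-0.001 -0.001 -1.   ] w 85.1 F [-0.9  0.2 -0.4] j [ 0.37  0.17 -0.53  1.85  0.1   1.15 -0.09]
(0.527, 0.02, 0.25, 0.11) -> [ 2.2  0.4 -0.3] roll -0.001
(0.527, 0.02, 0.112, 0.11) -> [  2.3   0.6 137.7] roll -0.001
```

```bash
python3 -c "
from h import *
go((.527,.020,.25,.11),(.527,.020,.112,.11))
t=cv2.imread('pics/top1.png')[:,:,::-1];s=cv2.imread('pics/scene1.png')[:,:,::-1]
crop(s,230,60,200,200,3,'pics/c4.png')"
```

```text
t 1.87 pos [526.9  16.8 249.9] yaw 0.1064 tilt [-0.001 -0.001 -1.   ] w 85.2 F [-0.6 -0.7 -0.6] j [ 0.37  0.17 -0.53  1.85  0.1   1.15 -0.09]
(0.527, 0.02, 0.25, 0.11) -> [ 3.2  0.5 -0.1] roll -0.004
(0.527, 0.02, 0.112, 0.11) -> [  3.3   0.6 137.9] roll -0.004
```

View pics/c4.png

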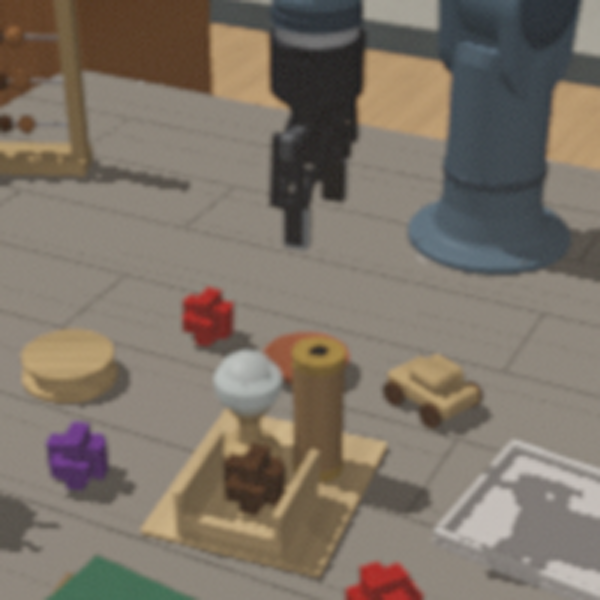

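Emit:
carry_out --pt "85 3.2 0.5 10 -0.004" --pt "85 3.2 0.5 30 -0.004" --pt "85 3.2 0.5 50 -0.004" --pt "85 3.2 0.5 70 -0.004" --pt "85 3.2 0.5 85 -0.004" --pt "85 3.2 0.5 95 -0.004" --pt "85 3.2 0.5 100 -0.004" --pt "85 3.2 0.5 100 -0.004" --pt "85 3.2 0.5 100 -0.004"

```text
t: 2.62
ee_pos: [0.5279, 0.0223, 0.1506]
orientation: [0.0, 0.666, 0.746, 0.0]
wrist_force: [-0.3, 0.5, 0.6]
grip_width: 0.085
```

```bash
python3 -c "
from h import *
go((.527,.020,.106,.11))
for n in('scene','top'):
  im=optics.snapshot(n); cv2.imwrite('pics/%s2.png'%n,im[:,:,::-1])
crop(im,250,120,160,160,4,'pics/c5.png')
"
```

```text
t 2.62 pos [527.9  22.3 150.6] yaw 0.1135 tilt [ 0.001  0.    -1.   ] w 85.0 F [-0.3  0.5  0.6] j [ 0.34  0.29 -0.52  1.94  0.18  0.95 -0.15]
(0.527, 0.02, 0.106, 0.11) -> [-2.2 -1.1 44.6] roll 0.003
```

View pics/c5.png

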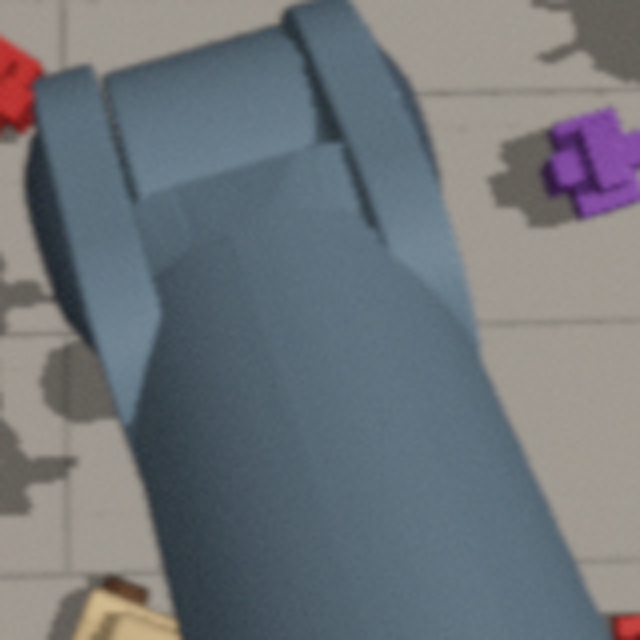

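Emit:
carry_out --pt "85 0 0 0 0" --pt "85 0 0 0 0" --pt "85 0 0 0 0" --pt "85 0 0 0 0" --pt "85 0 0 0 0" --pt "85 0 0 0 0"

```text
t: 3.22
ee_pos: [0.5275, 0.0225, 0.1503]
orientation: [0.0, 0.666, 0.746, 0.0]
wrist_force: [-0.2, 0.3, -0.5]
grip_width: 0.0848
```

```bash
python3 -c "
from h import *
go((.527,.020,.106,.11))
im=optics.snapshot('scene'); cv2.imwrite('pics/scene3.png',im[:,:,::-1])
crop(im,270,120,120,120,5,'pics/c6.png')
go((.527,.020,.106,.11))
"
```

```text
t 3.22 pos [527.5  22.5 150.3] yaw 0.1141 tilt [ 0. -0. -1.] w 84.8 F [-0.2  0.3 -0.5] j [ 0.34  0.29 -0.52  1.94  0.18  0.95 -0.15]
(0.527, 0.02, 0.106, 0.11) -> [-2.5 -0.8 44.3] roll 0.004
t 3.27 pos [527.5  22.5 150.3] yaw 0.1140 tilt [ 0.  0. -1.] w 84.8 F [ 0.1 -0.2 -0.2] j [ 0.34  0.29 -0.52  1.94  0.18  0.95 -0.15]
(0.527, 0.02, 0.106, 0.11) -> [-2.4 -0.8 44.3] roll 0.004
```

View pics/c6.png

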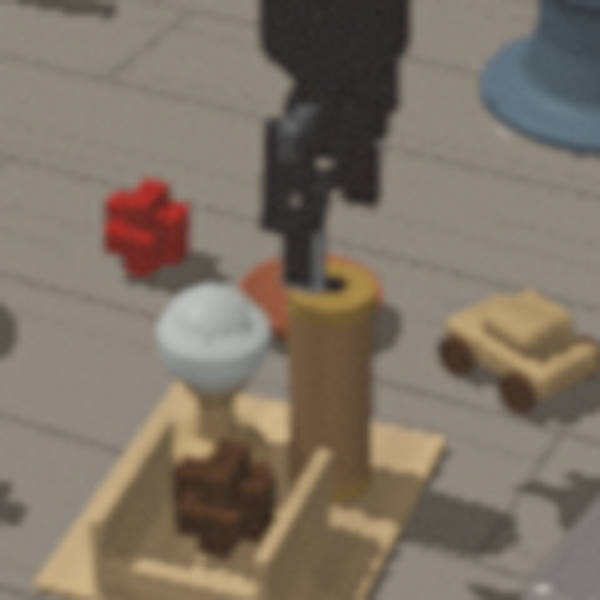

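```bash
python3 -c "
from h import *
for z in(.15,.163):
  for r in (.0425,.05,.057): print(z,r,proj('scene',[.5275+r*.994,.0225+r*.11,z]))
"
```

```text
0.15 0.0425 [[330.85884814 180.97179939]]
0.15 0.05 [[329.85022595 182.47623446]]
0.15 0.057 [[328.8996983  183.89401719]]
0.163 0.0425 [[330.85659453 176.70536594]]
0.163 0.05 [[329.84117573 178.1984361 ]]
0.163 0.057 [[328.88418072 179.60560003]]
```

Emit:
carry_out --pt "85 -2 -0.8 10 0.004" --pt "85 -2 -0.8 22 0.004" --pt "85 -2 -0.8 34 0.004" --pt "85 -2 -0.8 44 0.004" --pt "85 -2 -0.8 48 0.004" --pt "85 -2 -0.8 48 0.004" --pt "85 -2 -0.8 48 0.004" --pt "85 -2 -0.8 48 0.004" --pt "85 -2 -0.8 48 0.004"

```text
t: 4.02
ee_pos: [0.5277, 0.0206, 0.1029]
orientation: [0.001, 0.667, 0.745, 0.001]
wrist_force: [0.5, -0.1, 0.4]
grip_width: 0.0849
```

Emit:
carry_out --pt "60 0 0 0 0" --pt "56 0 0 0 0" --pt "54 0 0 0 0" --pt "53 0 0 0 0" --pt "52 0 0 0 0" --pt "51 0 0 0 0" --pt "50 0 0 0 0" --pt "50 0 0 0 0" --pt "50 0 0 0 0" --newtons 20

```text
t: 4.77
ee_pos: [0.527, 0.0205, 0.1023]
orientation: [-0.0, 0.667, 0.745, 0.0]
wrist_force: [-0.5, -0.7, 0.3]
grip_width: 0.0502
```

```bash
python3 -c "
from h import *
go((.527,.0205,.102,.11))
im=optics.snapshot('scene'); cv2.imwrite('pics/scene4.png',im[:,:,::-1])
crop(im,270,120,120,120,5,'pics/c7.png')
"
```

```text
t 4.77 pos [527.   20.5 102.3] yaw 0.1101 tilt [-0.  0. -1.] w 50.2 F [-0.5 -0.7  0.3] j [ 0.32  0.36 -0.5   1.98  0.23  0.86 -0.19]
(0.527, 0.0205, 0.102, 0.11) -> [0.  0.  0.3] roll 0.000
```

View pics/c7.png

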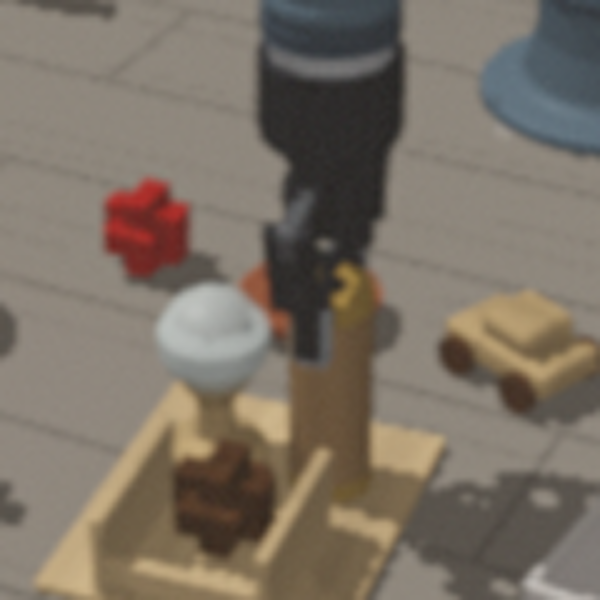

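Emit:
carry_out --pt "48 0 0 0 0" --pt "46 0 0 0 0" --pt "44 0 0 0 0" --pt "43 0 0 0 0" --pt "43 0 0 0 0" --pt "43 0 0 0 0" --newtons 35

```text
t: 5.32
ee_pos: [0.5273, 0.0205, 0.1025]
orientation: [0.0, 0.667, 0.745, 0.0]
wrist_force: [0.7, -1.0, 2.6]
grip_width: 0.047
```

Emit:
carry_out --pt "43 0 0 -2 0" --pt "43 0 0 -5 0" --pt "43 0 0 -10 0" --pt "43 0 0 -18 0" --pt "43 0 0 -30 0" --pt "43 0 0 -45 0" --pt "43 0 0 -60 0" --pt "43 0 0 -75 0" --pt "43 0 0 -90 0" --pt "43 0 0 -100 0" --pt "43 0 0 -104 0" --pt "43 0 0 -105 0" --pt "43 0 0 -105 0"

```text
t: 6.4
ee_pos: [0.5268, 0.0204, 0.2074]
orientation: [0.0, 0.667, 0.745, -0.0]
wrist_force: [-0.3, -0.3, -1.4]
grip_width: 0.0469
```

```bash
python3 -c "
from h import *
go((.507,.335,.21,.11))
im=optics.snapshot('scene'); cv2.imwrite('pics/scene5.png',im[:,:,::-1])
crop(im,230,60,200,150,4,'pics/c8.png')
"
```

```text
t 6.40 pos [526.8  20.4 207.4] yaw 0.1100 tilt [ 0. -0. -1.] w 46.9 F [-0.3 -0.3 -1.4] j [ 0.36  0.22 -0.53  1.89  0.13  1.06 -0.11]
(0.507, 0.335, 0.21, 0.11) -> [314.9  14.8  -2.7] roll 0.000
```

View pics/c8.png

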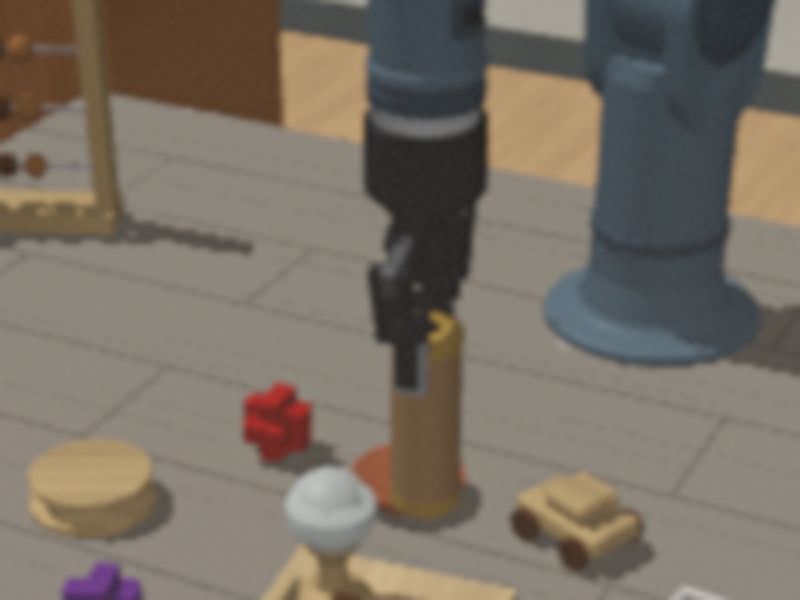

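```bash
python3 -c "
from h import *
go((.513,.339,.207,.11),(.513,.339,.1025,.11))
"
```

```text
t 6.45 pos [526.4  20.3 206.7] yaw 0.1101 tilt [-0.001 -0.    -1.   ] w 46.9 F [-0.1  0.6 -1.7] j [ 0.36  0.22 -0.53  1.89  0.13  1.06 -0.11]
(0.513, 0.339, 0.207, 0.11) -> [ 3.182e+02  2.170e+01 -3.000e-01] roll 0.000
(0.513, 0.339, 0.1025, 0.11) -> [318.2  21.8 104.2] roll 0.000
```

Emit:
carry_out --pt "43 5 0.3 0 0" --pt "43 15 1 0 0" --pt "43 32 2 0 0" --pt "43 53 3.6 0 0" --pt "43 76 5.2 0 0" --pt "43 100 6.8 0 0" --pt "43 125 8.5 0 0" --pt "43 150 10.2 0 0" --pt "43 175 12 0 0" --pt "43 200 13.6 0 0" --pt "43 225 15.3 0 0" --pt "43 250 17 0 0" --pt "43 273 18.6 0 0" --pt "43 292 20 0 0" --pt "43 306 21 0 0" --pt "43 314 21.5 0 0" --pt "43 318 21.7 0 0" --pt "43 318 21.7 0 0" --pt "43 318 21.7 0 0" --pt "43 318 21.7 0 0"

```text
t: 8.12
ee_pos: [0.5143, 0.337, 0.207]
orientation: [0.001, 0.668, 0.744, -0.001]
wrist_force: [0.1, 0.3, -1.4]
grip_width: 0.0468
```

Emit:
carry_out --pt "43 0 0 3 0" --pt "43 0 0 10 0" --pt "43 0 0 22 0" --pt "43 0 0 37 0" --pt "43 0 0 52 0" --pt "43 0 0 67 0" --pt "43 0 0 80 0" --pt "43 0 0 90 0" --pt "43 0 0 97 0" --pt "43 0 0 100 0" --pt "43 0 0 101 0" --pt "43 0 0 101 0" --pt "43 0 0 101 0" --pt "43 0 0 101 0"

```text
t: 9.28
ee_pos: [0.5142, 0.3395, 0.1072]
orientation: [0.0, 0.667, 0.745, 0.001]
wrist_force: [-0.0, 0.1, -1.4]
grip_width: 0.0468
```

```bash
python3 -c "
from h import *
go((.513,.339,.1005,.11))
im=optics.snapshot('scene'); cv2.imwrite('pics/scene6.png',im[:,:,::-1])
crop(im,350,120,160,160,4,'pics/c9.png')
"
```

```text
t 9.28 pos [514.2 339.5 107.2] yaw 0.1101 tilt [ 0.002  0.001 -1.   ] w 46.8 F [-0.   0.1 -1.4] j [-0.17  0.53 -0.61  1.76  0.36  0.97 -0.81]
(0.513, 0.339, 0.1005, 0.11) -> [-0.4 -1.2  6.7] roll 0.000
```

View pics/c9.png

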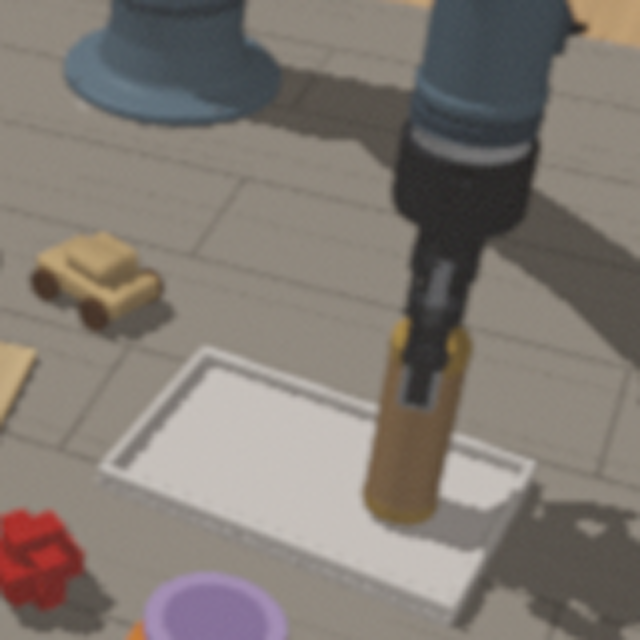

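Emit:
carry_out --pt "43 0 0 2 0" --pt "43 0 0 4 0" --pt "43 0 0 5 0" --pt "43 0 0 5.5 0" --pt "43 0 0 6 0" --pt "43 0 0 6 0" --pt "43 0 0 6 0"

```text
t: 9.92
ee_pos: [0.5135, 0.339, 0.1006]
orientation: [-0.0, 0.667, 0.745, -0.0]
wrist_force: [-1.3, -0.3, 2.3]
grip_width: 0.0469
```

Emit:
carry_out --pt "43 0 0 0.3 0" --pt "43 0 0 0.6 0" --pt "43 0 0 0.8 0" --pt "43 0 0 0.8 0" --pt "43 0 0 0.8 0"

```text
t: 10.33
ee_pos: [0.5136, 0.3393, 0.1006]
orientation: [0.0, 0.667, 0.745, 0.0]
wrist_force: [-2.3, -0.5, 6.2]
grip_width: 0.0466
```

Emit:
carry_out --pt "48 0 0 -0.8 0" --pt "50 0 0 -0.8 0" --pt "54 0 0 -0.8 0" --pt "60 0 0 -0.8 0" --pt "70 0 0 -0.8 0" --pt "85 0 0 -0.8 0" --pt "85 0 0 -0.8 0" --pt "85 0 0 -15 0" --pt "85 0 0 -40 0" --pt "85 0 0 -70 0" --pt "85 0 0 -100 0" --pt "85 0 0 -110 0" --pt "85 0 0 -110 0" --pt "85 0 0 -110 0" --pt "85 0 0 -110 0"

```text
t: 11.58
ee_pos: [0.5128, 0.3379, 0.208]
orientation: [-0.0, 0.667, 0.745, -0.001]
wrist_force: [-0.5, -0.3, -0.1]
grip_width: 0.0851
```

```bash
python3 -c "
from h import *
go((.535,-.048,.21,.11))
im=optics.snapshot('scene'); cv2.imwrite('pics/scene7.png',im[:,:,::-1])
crop(im,350,120,160,160,4,'pics/c10.png')
"
```

```text
t 11.58 pos [512.8 337.9 208. ] yaw 0.1100 tilt [-0.002 -0.002 -1.   ] w 85.1 F [-0.5 -0.3 -0.1] j [-0.13  0.42 -0.65  1.68  0.27  1.14 -0.75]
(0.535, -0.048, 0.21, 0.11) -> [-386.   -20.3   -1.3] roll 0.000
```

View pics/c10.png

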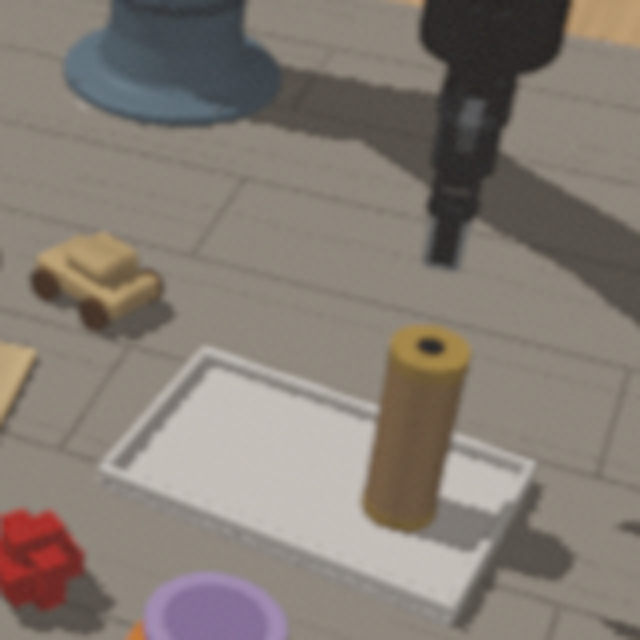

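The tube now stands upright in the tray, with its foot at scene px (450,248). The ball is next.

Emit:
carry_out --pt "85 -15 -0.8 -1 0" --pt "85 -40 -2 -1 0" --pt "85 -70 -3.7 -1 0" --pt "85 -100 -5.3 -1 0" --pt "85 -130 -6.8 -1 0" --pt "85 -160 -8.4 -1 0" --pt "85 -190 -10 -1 0" --pt "85 -220 -11.6 -1 0" --pt "85 -250 -13 -1 0" --pt "85 -280 -14.7 -1 0" --pt "85 -310 -16.3 -1 0" --pt "85 -340 -17.9 -1 0" --pt "85 -365 -19.2 -1 0" --pt "85 -380 -20 -1 0" --pt "85 -386 -20.3 -1 0" --pt "85 -386 -20.3 -1 0" --pt "85 -386 -20.3 -1 0" --pt "85 -386 -20.3 -1 0" --pt "85 -386 -20.3 -1 0" --pt "85 -386 -20.3 -1 0"

```text
t: 13.3
ee_pos: [0.5358, -0.0452, 0.2105]
orientation: [-0.0, 0.666, 0.746, 0.0]
wrist_force: [0.9, -0.6, -0.5]
grip_width: 0.0853
```

Emit:
carry_out --pt "85 0 0 10 0" --pt "85 0 0 25 0" --pt "85 0 0 40 0" --pt "85 0 0 55 0" --pt "85 0 0 65 0" --pt "85 0 0 70 0" --pt "85 0 0 70 0" --pt "85 0 0 70 0" --pt "85 0 0 70 0" --pt "85 0 0 70 0" --pt "85 0 0 70 0"

```text
t: 14.22
ee_pos: [0.5366, -0.0471, 0.1414]
orientation: [0.001, 0.667, 0.745, 0.0]
wrist_force: [0.8, -0.3, -0.7]
grip_width: 0.0848
```

```bash
python3 -c "
from h import *
go((.535,-.048,.064,.11))
"
```

```text
t 14.22 pos [536.6 -47.1 141.4] yaw 0.1099 tilt [ 0.002 -0.    -1.   ] w 84.8 F [ 0.8 -0.3 -0.7] j [ 0.43  0.32 -0.49  1.93  0.18  0.94 -0.03]
(0.535, -0.048, 0.064, 0.11) -> [-0.7 -1.8 77.4] roll -0.000
```

```bash
python3 -c "
from h import *
for z in(.102,.106,.11):
  for r in (.025,.035): print(z,r,proj('scene',[.527+r*.994,.0205+r*.11,z]))
"
```

```text
0.102 0.025 [[332.53690565 192.41847687]]
0.102 0.035 [[331.24919485 194.42902991]]
0.106 0.025 [[332.53955685 191.18130104]]
0.106 0.035 [[331.2493016 193.1878702]]
0.11 0.025 [[332.54221855 189.93922502]]
0.11 0.035 [[331.24940877 191.94176273]]
```

Emit:
carry_out --pt "85 -0.7 -1.6 10 0" --pt "85 -0.7 -1.6 25 0" --pt "85 -0.7 -1.6 40 0" --pt "85 -0.7 -1.6 55 0" --pt "85 -0.7 -1.6 67 0" --pt "85 -0.7 -1.6 74 0" --pt "85 -0.7 -1.6 77 0" --pt "85 -0.7 -1.6 77 0" --pt "85 -0.7 -1.6 77 0" --pt "85 -0.7 -1.6 77 0" --pt "85 -0.7 -1.6 77 0" --pt "85 -0.7 -1.6 77 0"

```text
t: 15.22
ee_pos: [0.535, -0.0479, 0.0643]
orientation: [0.001, 0.667, 0.745, 0.0]
wrist_force: [-0.1, 0.8, 0.6]
grip_width: 0.0848
```

Emit:
carry_out --pt "72 0 0 0 0" --pt "69 0 0 0 0" --pt "67 0 0 0 0" --pt "66 0 0 0 0" --pt "65 0 0 0 0" --pt "64 0 0 0 0" --pt "64 0 0 0 0" --pt "64 0 0 0 0" --newtons 20

```text
t: 15.88
ee_pos: [0.5346, -0.0478, 0.0636]
orientation: [0.0, 0.667, 0.745, 0.0]
wrist_force: [0.5, -0.1, 0.8]
grip_width: 0.0637
```

```bash
python3 -c "
from h import *
go((.535,-.048,.064,.11))
im=optics.snapshot('scene'); cv2.imwrite('pics/scene8.png',im[:,:,::-1])
crop(im,260,130,120,120,5,'pics/c11.png')
"
```

```text
t 15.88 pos [534.6 -47.8  63.6] yaw 0.1101 tilt [ 0.001  0.    -1.   ] w 63.7 F [ 0.5 -0.1  0.8] j [ 0.4   0.43 -0.45  1.97  0.26  0.79 -0.09]
(0.535, -0.048, 0.064, 0.11) -> [-0.2  0.4 -0.4] roll 0.000
```

View pics/c11.png

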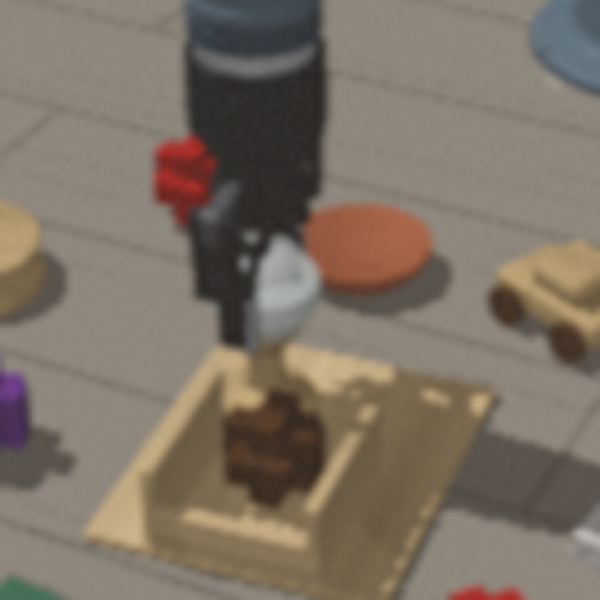

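Pads are level with the band (crop 240,340), and the jaws are free at 63.7 mm, so the grip is centred. Closing and lifting.

Emit:
carry_out --pt "63 0 0 0 0" --pt "61 0 0 0 0" --pt "59 0 0 0 0" --pt "58 0 0 0 0" --pt "58 0 0 0 0" --pt "58 0 0 0 0" --newtons 40

```text
t: 16.43
ee_pos: [0.5349, -0.0478, 0.064]
orientation: [0.0, 0.667, 0.745, 0.0]
wrist_force: [0.8, 1.0, 4.9]
grip_width: 0.0611
```

Emit:
carry_out --pt "58 0 0 -2 0" --pt "58 0 0 -5 0" --pt "58 0 0 -10 0" --pt "58 0 0 -18 0" --pt "58 0 0 -30 0" --pt "58 0 0 -45 0" --pt "58 0 0 -60 0" --pt "58 0 0 -72 0" --pt "58 0 0 -78 0" --pt "58 0 0 -80 0" --pt "58 0 0 -80 0" --pt "58 0 0 -80 0" --pt "58 0 0 -80 0"

```text
t: 17.52
ee_pos: [0.5334, -0.0479, 0.1425]
orientation: [-0.001, 0.667, 0.745, -0.001]
wrist_force: [-0.1, -0.8, -1.3]
grip_width: 0.0609
```

```bash
python3 -c "
from h import *
go((.503,.230,.1445,.11))
im=optics.snapshot('scene'); cv2.imwrite('pics/scene9.png',im[:,:,::-1])
crop(im,240,90,150,140,5,'pics/c12.png')
"
```

```text
t 17.52 pos [533.4 -47.9 142.5] yaw 0.1100 tilt [-0.002  0.    -1.   ] w 60.9 F [-0.1 -0.8 -1.3] j [ 0.44  0.31 -0.49  1.93  0.18  0.94 -0.03]
(0.503, 0.23, 0.1445, 0.11) -> [279.5   0.3  -1.8] roll 0.000
```

View pics/c12.png

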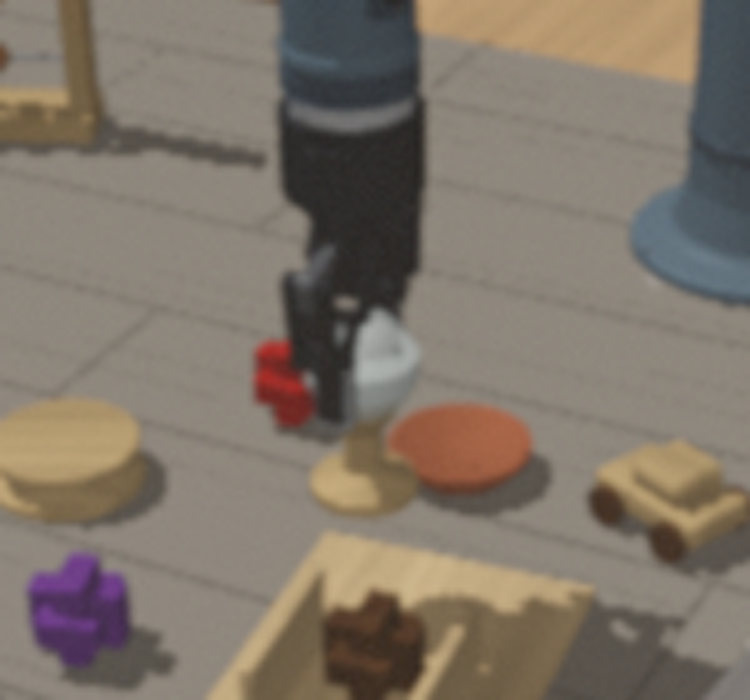

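Emit:
carry_out --pt "58 5 0 0 0" --pt "58 15 0 0 0" --pt "58 32 0 0 0" --pt "58 53 0 0 0" --pt "58 76 0 0 0" --pt "58 100 0 0 0" --pt "58 125 0 0 0" --pt "58 150 0 0 0" --pt "58 175 0 0 0" --pt "58 200 0 0 0" --pt "58 225 0 0 0" --pt "58 246 0 0 0" --pt "58 262 0 0 0" --pt "58 272 0 0 0" --pt "58 277 0 0 0" --pt "58 279 0 0 0" --pt "58 279 0 0 0" --pt "58 279 0 0 0" --pt "58 279 0 0 0" --pt "58 279 0 0 0"

```text
t: 19.23
ee_pos: [0.5041, 0.228, 0.1434]
orientation: [0.0, 0.668, 0.744, -0.0]
wrist_force: [-0.3, -0.3, -1.7]
grip_width: 0.0608
```

Emit:
carry_out --pt "58 0 0 3 0" --pt "58 0 0 10 0" --pt "58 0 0 22 0" --pt "58 0 0 37 0" --pt "58 0 0 50 0" --pt "58 0 0 60 0" --pt "58 0 0 67 0" --pt "58 0 0 72 0" --pt "58 0 0 74 0" --pt "58 0 0 75 0" --pt "58 0 0 75 0" --pt "58 0 0 75 0" --pt "58 0 0 75 0" --pt "58 0 0 75 0"

```text
t: 20.4
ee_pos: [0.5041, 0.2296, 0.0691]
orientation: [0.0, 0.667, 0.745, 0.0]
wrist_force: [-0.0, -0.2, -1.5]
grip_width: 0.0606
```

```bash
python3 -c "
from h import *
go((.503,.230,.062,.11))
im=optics.snapshot('scene'); cv2.imwrite('pics/scene10.png',im[:,:,::-1])
crop(im,350,120,160,160,4,'pics/c13.png')
"
```

```text
t 20.40 pos [504.1 229.6  69.1] yaw 0.1100 tilt [ 0.001  0.    -1.   ] w 60.6 F [-0.  -0.2 -1.5] j [-0.03  0.47 -0.56  1.93  0.33  0.83 -0.66]
(0.503, 0.23, 0.062, 0.11) -> [ 0.5 -1.1  7.1] roll -0.000
```

View pics/c13.png

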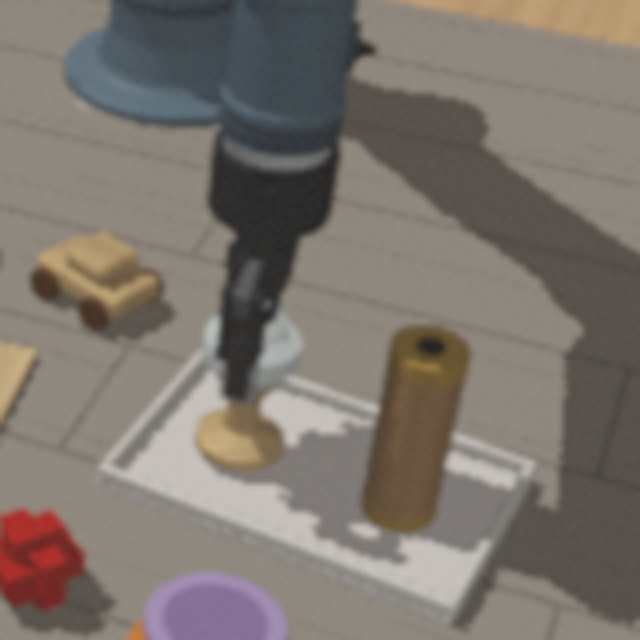

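Emit:
carry_out --pt "58 0 0 2 0" --pt "58 0 0 4 0" --pt "58 0 0 5.5 0" --pt "58 0 0 6.3 0" --pt "58 0 0 6.8 0" --pt "58 0 0 6.8 0" --pt "58 0 0 6.8 0" --pt "58 0 0 6.8 0"

```text
t: 21.12
ee_pos: [0.5035, 0.2295, 0.062]
orientation: [-0.0, 0.667, 0.745, -0.0]
wrist_force: [-1.1, -1.6, 3.6]
grip_width: 0.0607
```

Emit:
carry_out --pt "58 0 0 0.3 0" --pt "58 0 0 0.6 0" --pt "58 0 0 0.8 0" --pt "58 0 0 0.8 0" --pt "58 0 0 0.8 0"

```text
t: 21.53
ee_pos: [0.5036, 0.2295, 0.0619]
orientation: [0.0, 0.667, 0.745, -0.0]
wrist_force: [-3.1, -0.7, 8.7]
grip_width: 0.0613
```

Contact at TCP z 62 mm as expected, so no slip. Releasing, then raising clear.

Emit:
carry_out --pt "62 0 0 -0.8 0" --pt "64 0 0 -0.8 0" --pt "66 0 0 -0.8 0" --pt "70 0 0 -0.8 0" --pt "76 0 0 -0.8 0" --pt "85 0 0 -0.8 0" --pt "85 0 0 -0.8 0" --pt "85 0 0 -0.8 0" --pt "85 0 0 -10 0" --pt "85 0 0 -25 0" --pt "85 0 0 -50 0" --pt "85 0 0 -80 0" --pt "85 0 0 -110 0" --pt "85 0 0 -125 0" --pt "85 0 0 -130 0" --pt "85 0 0 -130 0" --pt "85 0 0 -130 0" --pt "85 0 0 -130 0" --pt "85 0 0 -130 0"

```text
t: 23.12
ee_pos: [0.5024, 0.2287, 0.189]
orientation: [-0.001, 0.667, 0.745, -0.002]
wrist_force: [-0.6, -0.4, 0.3]
grip_width: 0.0849
```

```bash
python3 -c "
from h import *
go((.599,-.007,.192,.10))
im=optics.snapshot('scene'); cv2.imwrite('pics/scene11.png',im[:,:,::-1])
crop(im,350,120,160,160,4,'pics/c14.png')
"
```

```text
t 23.12 pos [502.4 228.7 189. ] yaw 0.1101 tilt [-0.003 -0.001 -1.   ] w 84.9 F [-0.6 -0.4  0.3] j [ 0.04  0.31 -0.63  1.85  0.21  1.05 -0.56]
(0.599, -0.007, 0.192, 0.1) -> [-244.9   70.1   -3. ] roll 0.010
```

View pics/c14.png

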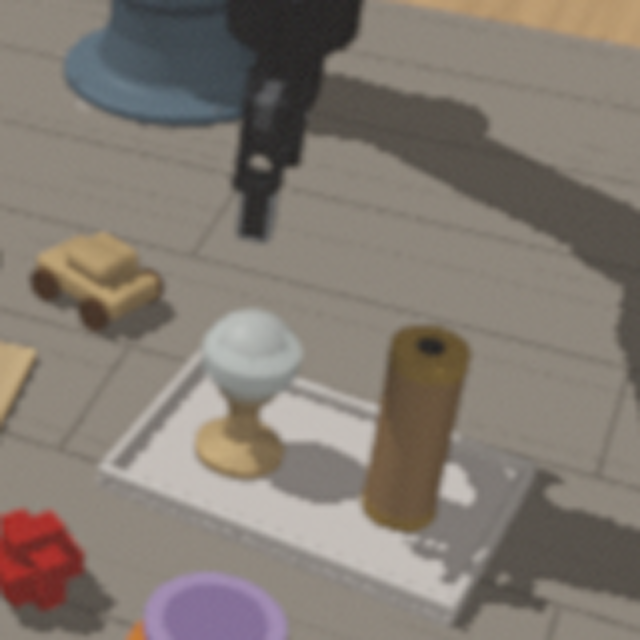

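Both toys stand upright in the tray. Now the burr.

Emit:
carry_out --pt "72 -12 3 -3 0.01" --pt "72 -32 9 -3 0.01" --pt "72 -55 16 -3 0.01" --pt "72 -80 23 -3 0.01" --pt "72 -105 30 -3 0.01" --pt "72 -130 37 -3 0.01" --pt "72 -155 44 -3 0.01" --pt "72 -180 51.5 -3 0.01" --pt "72 -205 58.5 -3 0.01" --pt "72 -225 64.5 -3 0.01" --pt "72 -238 68 -3 0.01" --pt "72 -244 70 -3 0.01" --pt "72 -245 70 -3 0.01" --pt "72 -245 70 -3 0.01" --pt "72 -245 70 -3 0.01" --pt "72 -245 70 -3 0.01" --pt "72 -245 70 -3 0.01" --pt "72 -245 70 -3 0.01"

```text
t: 24.67
ee_pos: [0.5999, -0.0051, 0.194]
orientation: [-0.0, 0.67, 0.742, 0.0]
wrist_force: [1.3, 0.4, 0.6]
grip_width: 0.0719
```

Emit:
carry_out --pt "72 0 0 10 0" --pt "72 0 0 30 0" --pt "72 0 0 50 0" --pt "72 0 0 70 0" --pt "72 0 0 85 0" --pt "72 0 0 95 0" --pt "72 0 0 98 0" --pt "72 0 0 98 0" --pt "72 0 0 98 0" --pt "72 0 0 98 0" --pt "72 0 0 98 0" --pt "72 0 0 98 0"

```text
t: 25.67
ee_pos: [0.601, -0.0064, 0.097]
orientation: [0.001, 0.671, 0.742, 0.001]
wrist_force: [-0.1, -0.2, 0.3]
grip_width: 0.0723
```

```bash
python3 -c "
from h import *
go((.599,-.007,.013,.10))
im=optics.snapshot('scene'); cv2.imwrite('pics/scene12.png',im[:,:,::-1])
crop(im,260,130,120,120,5,'pics/c15.png')
"
```

```text
t 25.67 pos [601.   -6.4  97. ] yaw 0.1000 tilt [ 0.002 -0.    -1.   ] w 72.3 F [-0.1 -0.2  0.3] j [ 0.32  0.49 -0.46  1.8   0.27  0.91 -0.17]
(0.599, -0.007, 0.013, 0.1) -> [-0.4 -2.2 84. ] roll -0.000
```

View pics/c15.png

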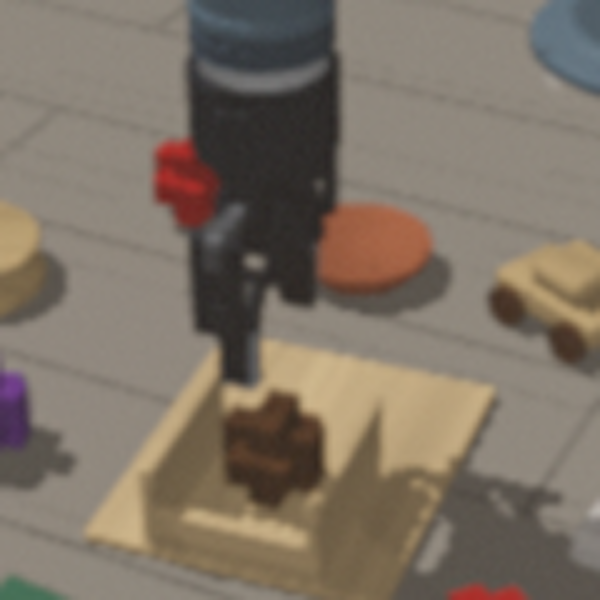

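Emit:
carry_out --pt "72 -0.4 -2 8 0" --pt "72 -0.4 -2 20 0" --pt "72 -0.4 -2 35 0" --pt "72 -0.4 -2 50 0" --pt "72 -0.4 -2 62 0" --pt "72 -0.4 -2 72 0" --pt "72 -0.4 -2 78 0" --pt "72 -0.4 -2 82 0" --pt "72 -0.4 -2 83.5 0" --pt "72 -0.4 -2 83.5 0" --pt "72 -0.4 -2 83.5 0" --pt "72 -0.4 -2 83.5 0" --pt "72 -0.4 -2 83.5 0"

```text
t: 26.8
ee_pos: [0.5989, -0.007, 0.0131]
orientation: [0.001, 0.671, 0.742, 0.0]
wrist_force: [-0.4, -0.0, -0.1]
grip_width: 0.0721
```

```bash
python3 -c "
from h import *
go((.599,-.007,.013,.10))
im=optics.snapshot('scene'); cv2.imwrite('pics/scene13.png',im[:,:,::-1])
crop(im,260,130,120,120,5,'pics/c16.png')
"
```

```text
t 26.80 pos [598.9  -7.   13.1] yaw 0.1000 tilt [ 0.001 -0.    -1.   ] w 72.1 F [-0.4 -0.  -0.1] j [ 0.28  0.6  -0.42  1.84  0.34  0.77 -0.22]
(0.599, -0.007, 0.013, 0.1) -> [-0.1  0.1  0.1] roll -0.000
```

View pics/c16.png

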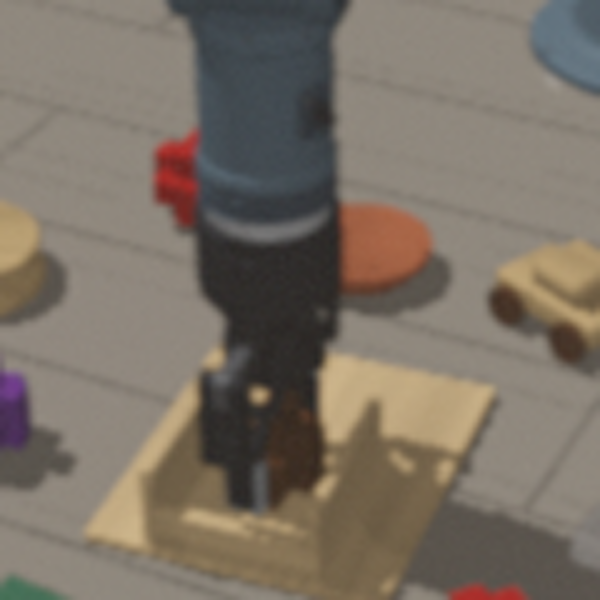

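Emit:
carry_out --pt "64 0 0 0 0" --pt "60 0 0 0 0" --pt "58 0 0 0 0" --pt "56 0 0 0 0" --pt "54 0 0 0 0" --pt "52 0 0 0 0" --pt "50 0 0 0 0" --pt "50 0 0 0 0" --pt "50 0 0 0 0" --pt "50 0 0 0 0" --newtons 30

```text
t: 27.68
ee_pos: [0.599, -0.0069, 0.0129]
orientation: [0.001, 0.671, 0.742, 0.001]
wrist_force: [-0.0, -0.1, 3.8]
grip_width: 0.0536
```

Emit:
carry_out --pt "50 0 0 -2 0" --pt "50 0 0 -5 0" --pt "50 0 0 -10 0" --pt "50 0 0 -18 0" --pt "50 0 0 -30 0" --pt "50 0 0 -45 0" --pt "50 0 0 -60 0" --pt "50 0 0 -75 0" --pt "50 0 0 -90 0" --pt "50 0 0 -105 0" --pt "50 0 0 -115 0" --pt "50 0 0 -120 0" --pt "50 0 0 -120 0" --pt "50 0 0 -120 0" --pt "50 0 0 -120 0" --pt "50 0 0 -120 0"

```text
t: 29.02
ee_pos: [0.5973, -0.0071, 0.1312]
orientation: [-0.001, 0.671, 0.742, -0.001]
wrist_force: [-0.1, -0.5, -0.7]
grip_width: 0.0537
```

```bash
python3 -c "
from h import *
go((.495,-.282,.133,.1),(.495,-.282,.035,.1))
im=optics.snapshot('scene'); cv2.imwrite('pics/scene14.png',im[:,:,::-1])
crop(im,240,90,150,150,4,'pics/c17.png')
t=cv2.imread('pics/top0.png')[:,:,::-1]; crop(t,410,190,80,70,8,'pics/c18.png')
for d in((.048,0),(-.048,0),(0,.048),(0,-.048)): print(proj('top',[.4947+d[0],-.2817+d[1],.03])-[410,190])
"
```

```text
t 29.02 pos [597.3  -7.1 131.2] yaw 0.1001 tilt [-0.002  0.    -1.   ] w 53.7 F [-0.1 -0.5 -0.7] j [ 0.33  0.44 -0.48  1.79  0.24  0.97 -0.14]
(0.495, -0.282, 0.133, 0.1) -> [-263.3 -129.2   -1.6] roll 0.000
(0.495, -0.282, 0.035, 0.1) -> [-263.4 -129.    96.4] roll 0.000
[[39.19990035 10.90959864]]
[[42.10623181 55.27978741]]
[[18.60674786 33.45839505]]
[[62.62119702 32.42535825]]
```

View pics/c17.png

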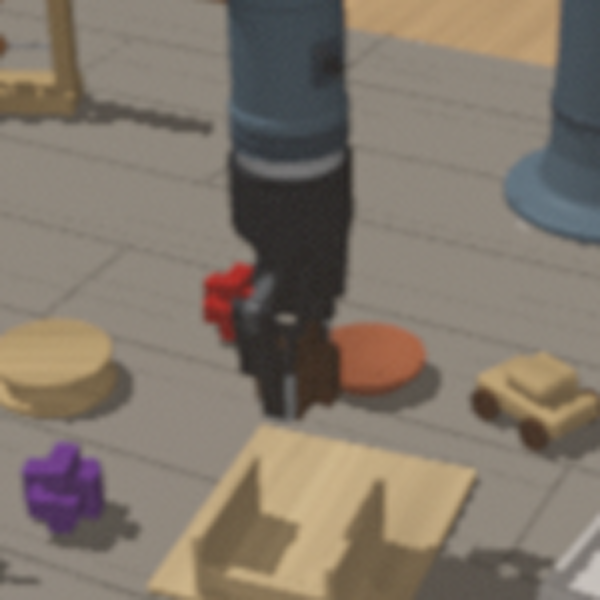

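View pics/c18.png

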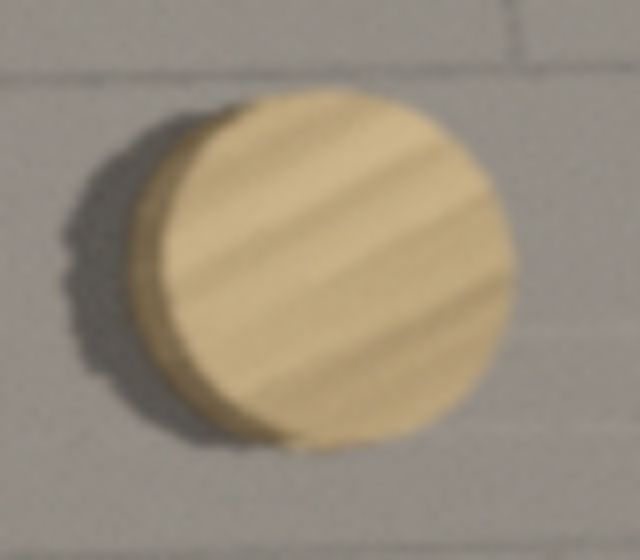

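```bash
python3 -c "
from h import *
print(onz('top',(452.2,223.3),.03))
s=cv2.imread('pics/scene0.png')[:,:,::-1]; crop(s,225,160,60,45,12,'pics/c19.png')
for d in((.048,0),(-.048,0),(0,.048),(0,-.048)): print((proj('scene',[.494+d[0],-.285+d[1],.03])-[225,160])*12)
"
```

```text
[ 0.49384592 -0.28503946  0.03      ]
[[216.99905594 296.78596259]]
[[428.67782528 118.22929223]]
[[480.30420855 249.9517677 ]]
[[174.68849326 161.77183909]]
```

View pics/c19.png

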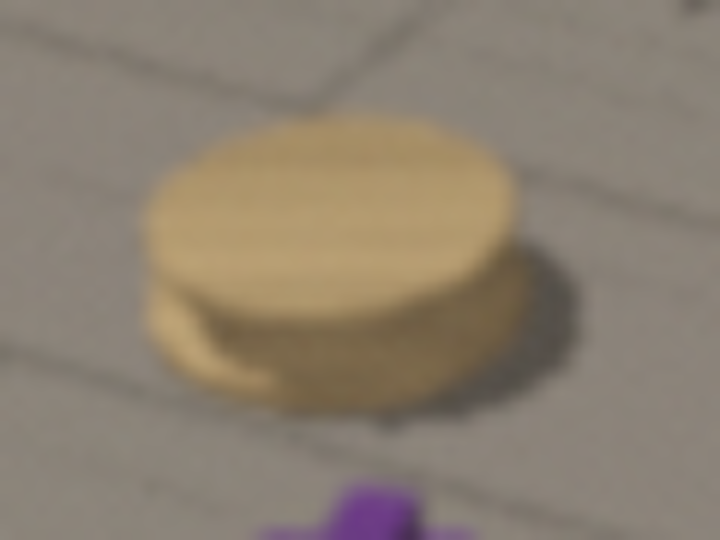

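```bash
python3 -c "
from h import *
print(onz('scene',(252.5,178.0),.03),tri((252.5,178.),(452.2,223.3)))
go((.495,-.285,.133,.1))"
```

```text
[ 0.49776289 -0.28097898  0.03      ] [ 0.49361939 -0.28535635  0.02669819]
t 29.07 pos [597.3  -7.1 131.2] yaw 0.1001 tilt [-0.002  0.    -1.   ] w 53.5 F [-0.8  0.7 -1.3] j [ 0.33  0.44 -0.48  1.79  0.24  0.97 -0.14]
(0.495, -0.285, 0.133, 0.1) -> [-266.3 -129.6   -1.6] roll 0.000
```

Emit:
carry_out --pt "50 -6 -3 0 0" --pt "50 -16 -8 0 0" --pt "50 -33 -16 0 0" --pt "50 -53 -26 0 0" --pt "50 -75 -36.5 0 0" --pt "50 -97 -47 0 0" --pt "50 -119 -58 0 0" --pt "50 -141 -68.6 0 0" --pt "50 -163 -79.3 0 0" --pt "50 -185 -90 0 0" --pt "50 -207 -101 0 0" --pt "50 -227 -110.5 0 0" --pt "50 -243 -118 0 0" --pt "50 -255 -124 0 0" --pt "50 -263 -128 0 0" --pt "50 -266 -129.8 0 0" --pt "50 -266 -130 0 0" --pt "50 -266 -130 0 0" --pt "50 -266 -130 0 0" --pt "50 -266 -130 0 0"

```text
t: 30.73
ee_pos: [0.4961, -0.2831, 0.1324]
orientation: [-0.0, 0.67, 0.742, 0.0]
wrist_force: [-1.1, 0.5, -1.3]
grip_width: 0.0533
```

Emit:
carry_out --pt "50 0 0 3 0" --pt "50 0 0 10 0" --pt "50 0 0 22 0" --pt "50 0 0 36 0" --pt "50 0 0 50 0" --pt "50 0 0 62 0" --pt "50 0 0 72 0" --pt "50 0 0 80 0" --pt "50 0 0 83 0" --pt "50 0 0 84 0" --pt "50 0 0 84 0" --pt "50 0 0 84 0" --pt "50 0 0 84 0" --pt "50 0 0 84 0" --pt "50 0 0 84 0"

```text
t: 31.98
ee_pos: [0.4958, -0.2849, 0.0489]
orientation: [0.001, 0.671, 0.742, 0.0]
wrist_force: [0.5, 0.4, -0.8]
grip_width: 0.0531
```

```bash
python3 -c "
from h import *
go((.494,-.285,.035,.1))
im=optics.snapshot('scene'); cv2.imwrite('pics/scene15.png',im[:,:,::-1])
crop(im,200,90,130,130,5,'pics/c20.png')
im=optics.snapshot('top'); cv2.imwrite('pics/top15.png',im[:,:,::-1])
"
```

```text
t 31.98 pos [ 495.8 -284.9   48.9] yaw 0.1000 tilt [ 0.001 -0.001 -1.   ] w 53.1 F [ 0.5  0.4 -0.8] j [ 0.74  0.49 -0.35  1.9   0.23  0.79  0.36]
(0.494, -0.285, 0.035, 0.1) -> [ 0.  -1.8 13.9] roll -0.000
```

View pics/c20.png

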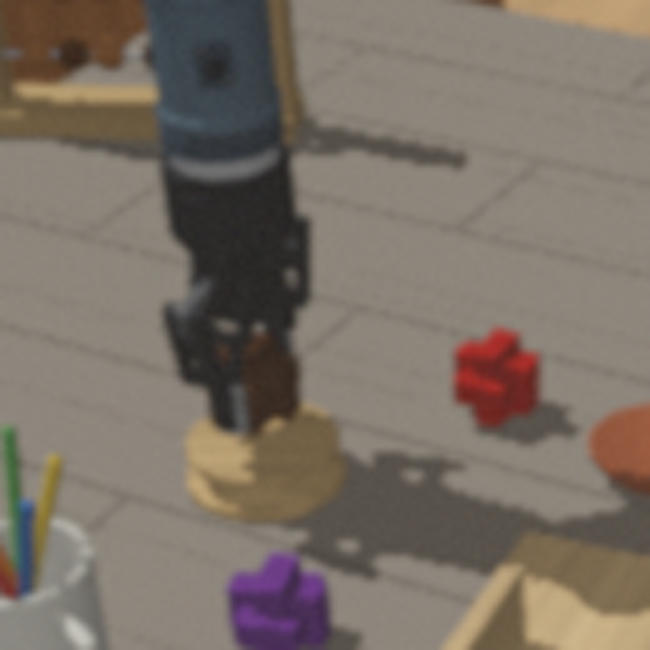

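Emit:
carry_out --pt "50 0 -1.5 3 0" --pt "50 0 -1.5 6 0" --pt "50 0 -1.5 9 0" --pt "50 0 -1.5 11 0" --pt "50 0 -1.5 12.5 0" --pt "50 0 -1.5 13.3 0" --pt "50 0 -1.5 13.8 0" --pt "50 0 -1.5 13.8 0" --pt "50 0 -1.5 13.8 0" --pt "50 0 -1.5 13.8 0"

```text
t: 32.92
ee_pos: [0.4936, -0.2846, 0.0349]
orientation: [-0.0, 0.671, 0.742, -0.0]
wrist_force: [-2.9, 1.3, 5.9]
grip_width: 0.0536
```

Emit:
carry_out --pt "50 0 0 0.3 0" --pt "50 0 0 0.6 0" --pt "50 0 0 0.6 0" --pt "50 0 0 0.6 0"

```text
t: 33.25
ee_pos: [0.4936, -0.2846, 0.0349]
orientation: [-0.0, 0.671, 0.742, -0.0]
wrist_force: [-4.1, 1.9, 9.0]
grip_width: 0.0533
```

Contact at z 34.9, as predicted. Releasing.

Emit:
carry_out --pt "54 0 0 -1 0" --pt "56 0 0 -1 0" --pt "58 0 0 -1 0" --pt "62 0 0 -1 0" --pt "68 0 0 -1 0" --pt "72 0 0 -1 0" --pt "72 0 0 -1 0" --pt "72 0 0 -8 0" --pt "72 0 0 -20 0" --pt "72 0 0 -45 0" --pt "72 0 0 -75 0" --pt "72 0 0 -105 0" --pt "72 0 0 -130 0" --pt "72 0 0 -145 0" --pt "72 0 0 -150 0" --pt "72 0 0 -150 0"

```text
t: 34.58
ee_pos: [0.4954, -0.2854, 0.1868]
orientation: [0.003, 0.671, 0.742, 0.0]
wrist_force: [1.0, 0.3, -0.3]
grip_width: 0.0721
```

```bash
python3 -c "
from h import *
go((.5035,.2295,.19,.11))
im=optics.snapshot('scene'); cv2.imwrite('pics/scene16.png',im[:,:,::-1])
crop(im,200,90,130,130,5,'pics/c21.png')
"
```

```text
t 34.58 pos [ 495.4 -285.4  186.8] yaw 0.1001 tilt [ 0.004 -0.003 -1.   ] w 72.1 F [ 1.   0.3 -0.3] j [ 0.79  0.31 -0.4   1.82  0.14  1.04  0.44]
(0.5035, 0.2295, 0.19, 0.11) -> [511.5  59.5  -4.6] roll -0.010
```

View pics/c21.png

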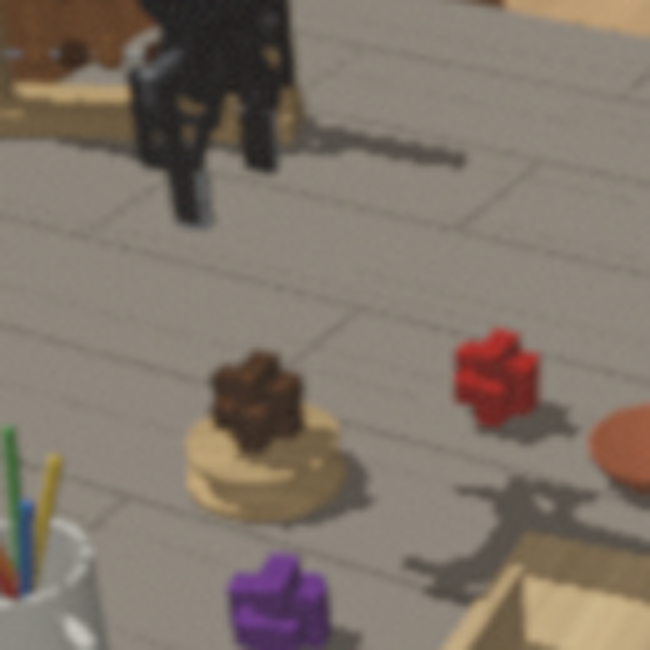

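Emit:
carry_out --pt "85 12 1.4 -4 -0.01" --pt "85 38 4.4 -4 -0.01" --pt "85 68 7.9 -4 -0.01" --pt "85 98 11.4 -4 -0.01" --pt "85 128 14.9 -4 -0.01" --pt "85 158 18.4 -4 -0.01" --pt "85 188 21.9 -4 -0.01" --pt "85 218 25.4 -4 -0.01" --pt "85 248 28.8 -4 -0.01" --pt "85 278 32.3 -4 -0.01" --pt "85 308 35.8 -4 -0.01" --pt "85 338 39.3 -4 -0.01" --pt "85 368 42.8 -4 -0.01" --pt "85 398 46.3 -4 -0.01" --pt "85 428 49.8 -4 -0.01" --pt "85 458 53.3 -4 -0.01" --pt "85 484 56.3 -4 -0.01" --pt "85 502 58.4 -4 -0.01" --pt "85 510 59.3 -4 -0.01" --pt "85 511.5 59.5 -4 -0.01"

```text
t: 36.3
ee_pos: [0.4999, 0.2327, 0.1869]
orientation: [-0.001, 0.665, 0.747, -0.001]
wrist_force: [0.1, 0.3, 1.3]
grip_width: 0.0856
```

Emit:
carry_out --pt "85 0 0 0 0" --pt "85 0 0 0 0" --pt "85 0 0 0 0" --pt "85 0 0 0 0" --pt "85 0 0 0 0" --pt "85 0 0 0 0"

```text
t: 36.8
ee_pos: [0.5023, 0.2292, 0.1881]
orientation: [0.0, 0.668, 0.744, -0.0]
wrist_force: [-0.5, 0.2, -0.3]
grip_width: 0.085
```

```bash
python3 -c "
from h import *
go((.5035,.2295,.062,.11))
for n in('scene','top'):
  im=optics.snapshot(n); cv2.imwrite('pics/%s17.png'%n,im[:,:,::-1])
crop(im,410,180,80,75,8,'pics/c22.png')
"
```

```text
t 36.80 pos [502.3 229.2 188.1] yaw 0.1086 tilt [ 0. -0. -1.] w 85.0 F [-0.5  0.2 -0.3] j [ 0.1   0.32 -0.7   1.85  0.24  1.05 -0.59]
(0.5035, 0.2295, 0.062, 0.11) -> [  0.2   1.2 126.1] roll -0.001
```

View pics/c22.png

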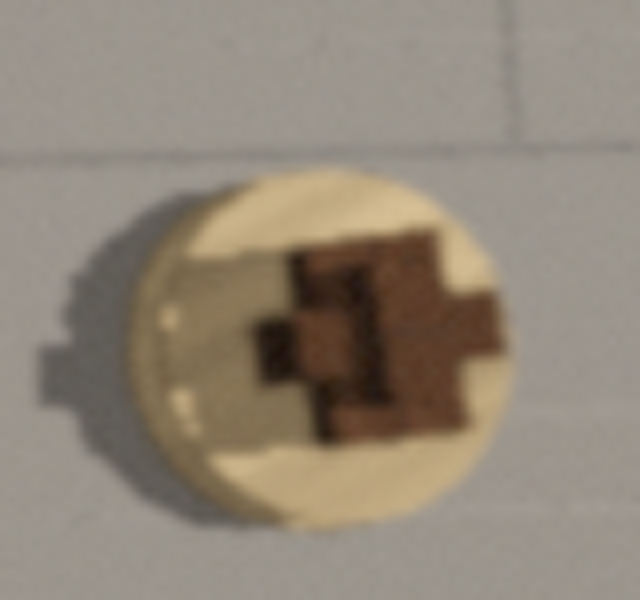

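```bash
python3 -c "
from h import *
P=[onz('top',(410+x/8,180+y/8),.066) for x,y in((437,232),(468,430))];P=np.array(P);print(P,np.linalg.norm(P[0]-P[1]))
d=(P[0]-P[1]);d/=np.linalg.norm(d);n=np.array([-d[1],d[0],0]);print(P.mean(0)+n*.018, np.arctan2(d[1],d[0]))
for nm,c in(('yend',[(503,295),(505,352)]),):
  Q=np.array([onz('top',(410+x/8,180+y/8),.075) for x,y in c]);print(Q.mean(0)+n*.027)
print('stand',onz('top',(410+339/8,180+348/8),.03))
print((proj('top',[[.494,-.285,.084],[.494,-.285,.066],[.494,-.285,.03]])-[410,180])*8)
"
```

```text
[[ 0.52109408 -0.29954802  0.066     ]
 [ 0.46970772 -0.30399189  0.066     ]] 0.05157815723011575
[ 0.49385006 -0.28383689  0.066     ] 0.08626483327340471
[ 0.49410082 -0.28458383  0.075     ]
stand [ 0.49340505 -0.28539182  0.03      ]
[[415.94149595 333.10191118]
 [388.57689979 337.53876393]
 [337.4176987  345.83363663]]
```

Top view shows the burr centre at (0.494,-0.284) and the stand at (0.493,-0.285), so it's centred within about 1.5 mm and upright. Now I'll return the ball.

Emit:
carry_out --pt "85 0.2 1.2 10 0" --pt "85 0.2 1.2 30 0" --pt "85 0.2 1.2 50 0" --pt "85 0.2 1.2 70 0" --pt "85 0.2 1.2 90 0" --pt "85 0.2 1.2 107 0" --pt "85 0.2 1.2 118 0" --pt "85 0.2 1.2 124 0" --pt "85 0.2 1.2 126 0" --pt "85 0.2 1.2 126 0" --pt "85 0.2 1.2 126 0" --pt "85 0.2 1.2 126 0" --pt "85 0.2 1.2 126 0" --pt "85 0.2 1.2 126 0"

```text
t: 38.07
ee_pos: [0.5038, 0.2307, 0.0628]
orientation: [0.0, 0.667, 0.745, 0.001]
wrist_force: [0.0, 0.2, 0.4]
grip_width: 0.0852
```

```bash
python3 -c "
from h import *
go((.5036,.2295,.062,.11))
"
```

```text
t 38.07 pos [503.8 230.7  62.8] yaw 0.1100 tilt [ 0.002  0.    -1.   ] w 85.2 F [0.  0.2 0.4] j [ 0.02  0.5  -0.62  1.93  0.39  0.83 -0.7 ]
(0.5036, 0.2295, 0.062, 0.11) -> [-1.1 -0.4  0.8] roll -0.000
```

Emit:
carry_out --pt "78 -1 0 0.4 0" --pt "70 -1 0 0.4 0" --pt "66 -1 0 0.4 0" --pt "64 -1 0 0.4 0" --pt "62 -1 0 0.4 0" --pt "60 -1 0 0.4 0" --pt "58 -1 0 0.4 0" --pt "58 -1 0 0.4 0" --pt "58 -1 0 0.4 0" --pt "58 -1 0 0.4 0" --newtons 40

```text
t: 38.9
ee_pos: [0.5041, 0.2297, 0.0622]
orientation: [0.0, 0.667, 0.745, 0.001]
wrist_force: [0.8, 0.1, 5.9]
grip_width: 0.0608
```

```bash
python3 -c "
from h import *
go((.5036,.2295,.062,.11))
"
```

```text
t 38.90 pos [504.1 229.7  62.2] yaw 0.1100 tilt [ 0.001  0.    -1.   ] w 60.8 F [0.8 0.1 5.9] j [ 0.02  0.5  -0.62  1.93  0.39  0.83 -0.7 ]
(0.5036, 0.2295, 0.062, 0.11) -> [-0.1 -0.5  0.2] roll -0.000
```

Emit:
carry_out --pt "58 0 0 -2 0" --pt "58 0 0 -5 0" --pt "58 0 0 -10 0" --pt "58 0 0 -18 0" --pt "58 0 0 -30 0" --pt "58 0 0 -45 0" --pt "58 0 0 -60 0" --pt "58 0 0 -72 0" --pt "58 0 0 -80 0" --pt "58 0 0 -83 0" --pt "58 0 0 -83 0" --pt "58 0 0 -83 0" --pt "58 0 0 -83 0" --pt "58 0 0 -83 0"

```text
t: 40.07
ee_pos: [0.5026, 0.229, 0.1436]
orientation: [-0.0, 0.667, 0.745, -0.001]
wrist_force: [0.0, -0.2, -2.3]
grip_width: 0.0607
```

```bash
python3 -c "
from h import *
go((.535,-.0476,.145,.11))
im=optics.snapshot('scene');crop(im,350,70,160,160,4,'pics/c23.png')
"
```

```text
t 40.07 pos [502.6 229.  143.6] yaw 0.1100 tilt [-0.002 -0.001 -1.   ] w 60.7 F [ 0.  -0.2 -2.3] j [ 0.08  0.38 -0.68  1.88  0.29  0.98 -0.62]
(0.535, -0.0476, 0.145, 0.11) -> [-278.5    1.8   -1.3] roll 0.000
```

View pics/c23.png

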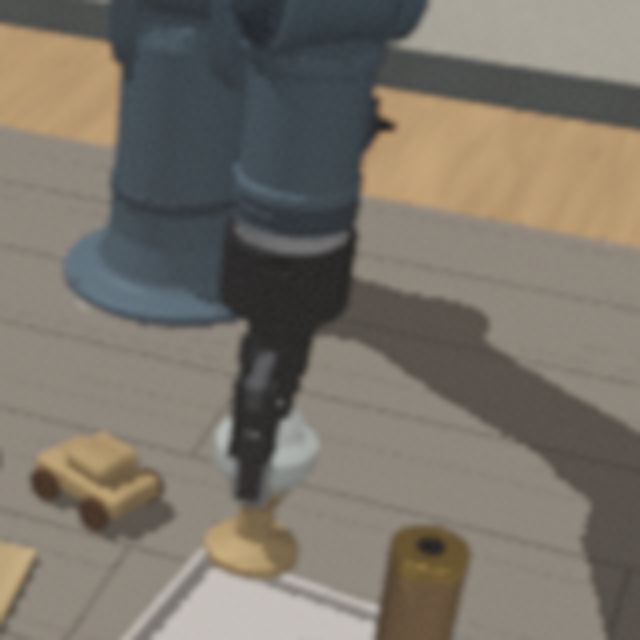

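Emit:
carry_out --pt "58 -5 0 0 0" --pt "58 -15 0 0 0" --pt "58 -32 0 0 0" --pt "58 -53 0 0 0" --pt "58 -76 0 0 0" --pt "58 -100 0 0 0" --pt "58 -125 0 0 0" --pt "58 -150 0 0 0" --pt "58 -175 0 0 0" --pt "58 -200 0 0 0" --pt "58 -225 0.5 0 0" --pt "58 -246 1 0 0" --pt "58 -262 1 0 0" --pt "58 -272 1 0 0" --pt "58 -277 1 0 0" --pt "58 -278.5 1 0 0" --pt "58 -278.5 1 0 0" --pt "58 -278.5 1 0 0" --pt "58 -278.5 1 0 0" --pt "58 -278.5 1 0 0"

```text
t: 41.78
ee_pos: [0.5349, -0.0458, 0.1446]
orientation: [-0.0, 0.666, 0.746, 0.0]
wrist_force: [1.0, -0.6, -1.2]
grip_width: 0.0608
```

Emit:
carry_out --pt "58 0 0 3 0" --pt "58 0 0 10 0" --pt "58 0 0 22 0" --pt "58 0 0 37 0" --pt "58 0 0 50 0" --pt "58 0 0 60 0" --pt "58 0 0 67 0" --pt "58 0 0 71 0" --pt "58 0 0 72 0" --pt "58 0 0 72 0" --pt "58 0 0 72 0" --pt "58 0 0 72 0" --pt "58 0 0 72 0" --pt "58 0 0 72 0" --pt "58 0 0 72 0" --pt "58 0 0 72 0"

```text
t: 43.12
ee_pos: [0.535, -0.0473, 0.0728]
orientation: [0.0, 0.667, 0.745, 0.0]
wrist_force: [-0.1, 0.3, -2.0]
grip_width: 0.0609
```

```bash
python3 -c "
from h import *
go((.5349,-.0476,.064,.11))
im=optics.snapshot('scene');crop(im,260,130,120,120,5,'pics/c24.png')
"
```

```text
t 43.12 pos [535.  -47.3  72.8] yaw 0.1101 tilt [ 0. -0. -1.] w 60.9 F [-0.1  0.3 -2. ] j [ 0.47  0.43 -0.54  1.97  0.3   0.82 -0.12]
(0.5349, -0.0476, 0.064, 0.11) -> [-0.3 -0.2  8.8] roll 0.000
```

View pics/c24.png

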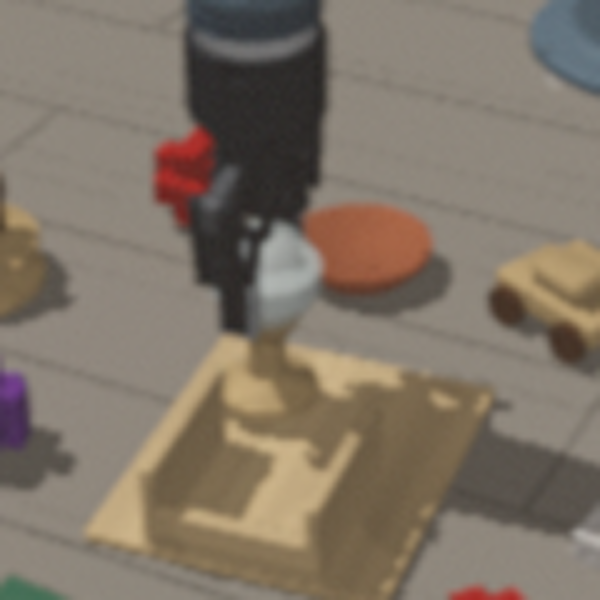

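Emit:
carry_out --pt "58 -0.3 -0.2 2 0" --pt "58 -0.3 -0.2 4 0" --pt "58 -0.3 -0.2 6 0" --pt "58 -0.3 -0.2 7.5 0" --pt "58 -0.3 -0.2 8.5 0" --pt "58 -0.3 -0.2 9 0" --pt "58 -0.3 -0.2 9 0" --pt "58 -0.3 -0.2 9 0" --pt "58 -0.3 -0.2 9 0"

```text
t: 43.92
ee_pos: [0.5346, -0.0476, 0.0641]
orientation: [-0.0, 0.667, 0.745, -0.0]
wrist_force: [-2.6, -0.4, 5.0]
grip_width: 0.0608
```

Emit:
carry_out --pt "58 0 0 0.3 0" --pt "58 0 0 0.5 0" --pt "58 0 0 0.5 0" --pt "58 0 0 0.5 0"

```text
t: 44.25
ee_pos: [0.5347, -0.0476, 0.064]
orientation: [-0.0, 0.667, 0.745, -0.001]
wrist_force: [-2.3, 0.8, 9.1]
grip_width: 0.0606
```

Emit:
carry_out --pt "62 0 0 -0.7 0" --pt "64 0 0 -0.7 0" --pt "66 0 0 -0.7 0" --pt "70 0 0 -0.7 0" --pt "76 0 0 -0.7 0" --pt "85 0 0 -0.7 0" --pt "85 0 0 -0.7 0" --pt "85 0 0 -0.7 0" --pt "85 0 0 -10 0" --pt "85 0 0 -25 0" --pt "85 0 0 -50 0" --pt "85 0 0 -80 0" --pt "85 0 0 -110 0" --pt "85 0 0 -135 0" --pt "85 0 0 -145 0" --pt "85 0 0 -146 0" --pt "85 0 0 -146 0" --pt "85 0 0 -146 0"

```text
t: 45.75
ee_pos: [0.5334, -0.0477, 0.2074]
orientation: [-0.001, 0.667, 0.745, -0.001]
wrist_force: [-0.1, 0.3, -0.7]
grip_width: 0.0855
```

```bash
python3 -c "
from h import *
go((.5136,.339,.21,.11))
"
```

```text
t 45.75 pos [533.4 -47.7 207.4] yaw 0.1100 tilt [-0.003  0.    -1.   ] w 85.5 F [-0.1  0.3 -0.7] j [ 0.55  0.25 -0.6   1.87  0.16  1.07 -0.01]
(0.5136, 0.339, 0.21, 0.11) -> [386.6  22.8  -2.4] roll 0.000
```

Emit:
carry_out --pt "85 15 0.8 0 0" --pt "85 40 2.2 0 0" --pt "85 70 4 0 0" --pt "85 100 5.7 0 0" --pt "85 130 7.4 0 0" --pt "85 160 9 0 0" --pt "85 190 10.8 0 0" --pt "85 220 12.5 0 0" --pt "85 250 14.2 0 0" --pt "85 280 16 0 0" --pt "85 310 17.6 0 0" --pt "85 340 19.3 0 0" --pt "85 365 20.8 0 0" --pt "85 380 21.5 0 0" --pt "85 386 22 0 0" --pt "85 386.5 22 0 0" --pt "85 386.5 22 0 0" --pt "85 386.5 22 0 0" --pt "85 386.5 22 0 0" --pt "85 386.5 22 0 0"

```text
t: 47.42
ee_pos: [0.5149, 0.3372, 0.2089]
orientation: [0.0, 0.668, 0.744, -0.0]
wrist_force: [-0.3, 0.2, 0.4]
grip_width: 0.0852
```

Emit:
carry_out --pt "85 0 0 0 0" --pt "85 0 0 0 0" --pt "85 0 0 0 0"

```text
t: 47.67
ee_pos: [0.5144, 0.3387, 0.2093]
orientation: [0.0, 0.667, 0.745, 0.0]
wrist_force: [-0.2, 0.3, 0.0]
grip_width: 0.0851
```

```bash
python3 -c "
from h import *
go((.5136,.339,.1005,.11))
im=optics.snapshot('top'); cv2.imwrite('pics/top18.png',im[:,:,::-1])
crop(im,270,130,110,120,5,'pics/c25.png')
"
```

```text
t 47.67 pos [514.4 338.7 209.3] yaw 0.1095 tilt [ 0.  0. -1.] w 85.1 F [-0.2  0.3  0. ] j [-0.07  0.44 -0.74  1.68  0.32  1.15 -0.78]
(0.5136, 0.339, 0.1005, 0.11) -> [  0.4  -0.8 108.8] roll -0.001
```

View pics/c25.png

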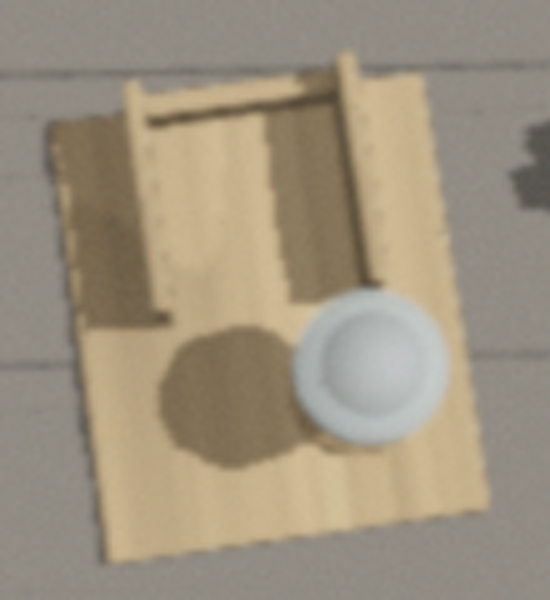

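```bash
cat >> h.py <<'E'
def disp(a,b,x0,y0,x1,y1,s=10):
    A=cv2.cvtColor(cv2.imread(a),cv2.COLOR_BGR2GRAY);B=cv2.cvtColor(cv2.imread(b),cv2.COLOR_BGR2GRAY)
    T=cv2.resize(A[y0:y1,x0:x1],None,fx=s,fy=s,interpolation=cv2.INTER_CUBIC)
    S=cv2.resize(B[y0-5:y1+5,x0-5:x1+5],None,fx=s,fy=s,interpolation=cv2.INTER_CUBIC)
    r=cv2.matchTemplate(S,T,cv2.TM_CCOEFF_NORMED); _,v,_,p=cv2.minMaxLoc(r); return (np.array(p)/s-5),v
E
python3 -c "
from h import *
print(disp('pics/top0.png','pics/top18.png',329,186,361,221))
print('static',disp('pics/top0.png','pics/top18.png',280,143,320,190))
print('seam',disp('pics/top0.png','pics/top18.png',334,194,355,214))
"
```

```text
(array([-0.1,  0. ]), 0.9712957739830017)
static (array([0.4, 0.1]), 0.30154845118522644)
seam (array([-0.3,  0. ]), 0.995189368724823)
```

Ball is back within about 0.5 mm (image shift 0.1–0.3 px, i.e. 0.2–0.6 mm). Now the tube.

Emit:
carry_out --pt "85 0.4 -0.8 10 0" --pt "85 0.4 -0.8 30 0" --pt "85 0.4 -0.8 50 0" --pt "85 0.4 -0.8 70 0" --pt "85 0.4 -0.8 88 0" --pt "85 0.4 -0.8 100 0" --pt "85 0.4 -0.8 106 0" --pt "85 0.4 -0.8 108 0" --pt "85 0.4 -0.8 108.4 0" --pt "85 0.4 -0.8 108.4 0" --pt "85 0.4 -0.8 108.4 0" --pt "85 0.4 -0.8 108.4 0" --pt "85 0.4 -0.8 108.4 0" --pt "85 0.4 -0.8 108.4 0"

```text
t: 48.88
ee_pos: [0.5137, 0.3395, 0.1013]
orientation: [0.0, 0.667, 0.745, 0.001]
wrist_force: [0.4, 0.2, -1.1]
grip_width: 0.0851
```

```bash
python3 -c "
from h import *
go((.5136,.3393,.1005,.11))
"
```

```text
t 48.88 pos [513.7 339.5 101.3] yaw 0.1099 tilt [ 0.001  0.001 -1.   ] w 85.1 F [ 0.4  0.2 -1.1] j [-0.12  0.56 -0.68  1.76  0.42  0.97 -0.85]
(0.5136, 0.3393, 0.1005, 0.11) -> [-0.2 -0.1  0.8] roll -0.000
```

Emit:
carry_out --pt "70 0 0 0.3 0" --pt "60 0 0 0.3 0" --pt "54 0 0 0.3 0" --pt "51 0 0 0.3 0" --pt "49 0 0 0.3 0" --pt "47 0 0 0.3 0" --pt "45 0 0 0.3 0" --pt "43 0 0 0.3 0" --pt "43 0 0 0.3 0" --pt "43 0 0 0.3 0" --pt "43 0 0 0.3 0" --newtons 35

```text
t: 49.8
ee_pos: [0.5135, 0.3394, 0.1006]
orientation: [0.0, 0.667, 0.745, 0.0]
wrist_force: [0.8, 0.4, 1.1]
grip_width: 0.0469
```

Emit:
carry_out --pt "43 0 0 -2 0" --pt "43 0 0 -5 0" --pt "43 0 0 -10 0" --pt "43 0 0 -18 0" --pt "43 0 0 -30 0" --pt "43 0 0 -45 0" --pt "43 0 0 -60 0" --pt "43 0 0 -75 0" --pt "43 0 0 -90 0" --pt "43 0 0 -100 0" --pt "43 0 0 -106 0" --pt "43 0 0 -107 0" --pt "43 0 0 -107 0" --pt "43 0 0 -107 0" --pt "43 0 0 -107 0"

```text
t: 51.05
ee_pos: [0.5128, 0.3387, 0.2062]
orientation: [-0.0, 0.667, 0.745, -0.001]
wrist_force: [-0.6, 0.7, -1.5]
grip_width: 0.047
```

```bash
python3 -c "
from h import *
go((.5272,.0205,.207,.11))
"
```

```text
t 51.05 pos [512.8 338.7 206.2] yaw 0.1100 tilt [-0.002 -0.001 -1.   ] w 47.0 F [-0.6  0.7 -1.5] j [-0.07  0.44 -0.74  1.68  0.32  1.15 -0.78]
(0.5272, 0.0205, 0.207, 0.11) -> [-317.8  -20.6   -0.5] roll 0.000
```

Emit:
carry_out --pt "43 -5 -0.3 0 0" --pt "43 -15 -1 0 0" --pt "43 -32 -2 0 0" --pt "43 -53 -3.5 0 0" --pt "43 -76 -5 0 0" --pt "43 -100 -6.6 0 0" --pt "43 -125 -8.2 0 0" --pt "43 -150 -10 0 0" --pt "43 -175 -11.5 0 0" --pt "43 -200 -13.2 0 0" --pt "43 -225 -14.8 0 0" --pt "43 -250 -16.5 0 0" --pt "43 -273 -18 0 0" --pt "43 -292 -19.3 0 0" --pt "43 -306 -20.2 0 0" --pt "43 -314 -20.7 0 0" --pt "43 -318.2 -21 0 0" --pt "43 -318.2 -21 0 0" --pt "43 -318.2 -21 0 0" --pt "43 -318.2 -21 0 0"

```text
t: 52.72
ee_pos: [0.5273, 0.0223, 0.2074]
orientation: [-0.0, 0.666, 0.746, 0.0]
wrist_force: [1.2, -0.6, -1.1]
grip_width: 0.0472
```

Emit:
carry_out --pt "43 0 0 3 0" --pt "43 0 0 10 0" --pt "43 0 0 22 0" --pt "43 0 0 37 0" --pt "43 0 0 52 0" --pt "43 0 0 67 0" --pt "43 0 0 80 0" --pt "43 0 0 90 0" --pt "43 0 0 95 0" --pt "43 0 0 96 0" --pt "43 0 0 96 0" --pt "43 0 0 96 0" --pt "43 0 0 96 0" --pt "43 0 0 96 0" --pt "43 0 0 96 0" --pt "43 0 0 96 0" --pt "43 0 0 96 0"

```text
t: 54.13
ee_pos: [0.5275, 0.0207, 0.1116]
orientation: [0.0, 0.667, 0.745, 0.0]
wrist_force: [-0.9, 0.7, -0.9]
grip_width: 0.0468
```

```bash
python3 -c "
from h import *
go((.5271,.0206,.1024,.11))
im=optics.snapshot('scene');crop(im,260,110,120,140,4,'pics/c26.png')
"
```

```text
t 54.13 pos [527.5  20.7 111.6] yaw 0.1100 tilt [ 0. -0. -1.] w 46.8 F [-0.9  0.7 -0.9] j [ 0.42  0.37 -0.62  1.97  0.27  0.89 -0.23]
(0.5271, 0.0206, 0.1024, 0.11) -> [-0.  -0.5  9.2] roll -0.000
```

View pics/c26.png

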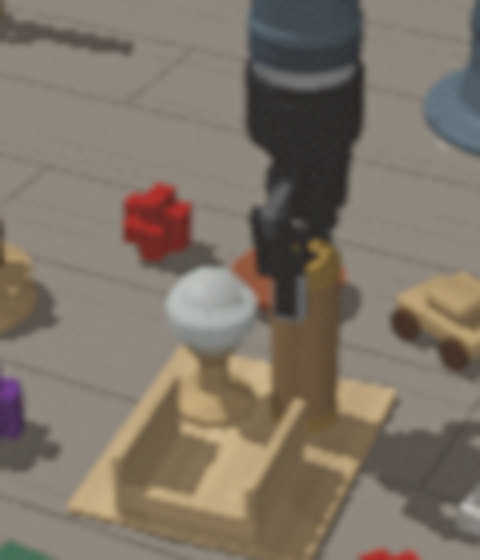

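Emit:
carry_out --pt "43 0 -0.2 2 0" --pt "43 0 -0.2 4 0" --pt "43 0 -0.2 6 0" --pt "43 0 -0.2 7.5 0" --pt "43 0 -0.2 8.5 0" --pt "43 0 -0.2 9.2 0" --pt "43 0 -0.2 9.4 0" --pt "43 0 -0.2 9.4 0" --pt "43 0 -0.2 9.4 0" --pt "43 0 -0.2 9.4 0"

```text
t: 55.02
ee_pos: [0.5273, 0.0208, 0.1025]
orientation: [0.0, 0.667, 0.745, -0.0]
wrist_force: [-2.6, -0.9, 5.1]
grip_width: 0.0473
```

Emit:
carry_out --pt "43 0 0 0.3 0" --pt "43 0 0 0.5 0" --pt "43 0 0 0.5 0" --pt "43 0 0 0.5 0"

```text
t: 55.35
ee_pos: [0.5274, 0.0207, 0.1024]
orientation: [0.0, 0.667, 0.745, -0.0]
wrist_force: [-1.9, -1.0, 6.9]
grip_width: 0.047
```

Contact at the original height. Releasing, rising, then moving aside for the check.

Emit:
carry_out --pt "48 0 0 -0.7 0" --pt "50 0 0 -0.7 0" --pt "54 0 0 -0.7 0" --pt "60 0 0 -0.7 0" --pt "70 0 0 -0.7 0" --pt "85 0 0 -0.7 0" --pt "85 0 0 -0.7 0" --pt "85 0 0 -0.7 0" --pt "85 0 0 -15 0" --pt "85 0 0 -40 0" --pt "85 0 0 -70 0" --pt "85 0 0 -100 0" --pt "85 0 0 -120 0" --pt "85 0 0 -120 0" --pt "85 0 0 -120 0"

```text
t: 56.6
ee_pos: [0.5283, 0.0208, 0.223]
orientation: [0.002, 0.667, 0.745, 0.001]
wrist_force: [-1.4, 0.4, -0.3]
grip_width: 0.0851
```

Emit:
carry_out --pt "85 20 0 0 0" --pt "85 50 0 0 0" --pt "85 80 0 0 0" --pt "85 110 0 0 0" --pt "85 140 0 0 0" --pt "85 170 0 0 0" --pt "85 200 0 0 0" --pt "85 230 0 0 0" --pt "85 260 0 0 0" --pt "85 290 0 0 0" --pt "85 310 0 0 0" --pt "85 320 0 0 0" --pt "85 320 0 0 0" --pt "85 320 0 0 0" --pt "85 320 0 0 0" --pt "85 320 0 0 0" --pt "85 320 0 0 0" --pt "85 320 0 0 0"

```text
t: 58.1
ee_pos: [0.4928, 0.3373, 0.2215]
orientation: [0.0, 0.668, 0.744, -0.0]
wrist_force: [-0.0, 1.1, -0.5]
grip_width: 0.0851
```

```bash
python3 -c "
from h import *
go()
for n in('scene','top'):
  im=optics.snapshot(n); cv2.imwrite('pics/%s19.png'%n,im[:,:,::-1])
print('ball',disp('pics/top0.png','pics/top19.png',329,186,361,221),disp('pics/scene0.png','pics/scene19.png',300,176,325,200))
print('tube',disp('pics/top0.png','pics/top19.png',296,192,325,222),disp('pics/scene0.png','pics/scene19.png',326,170,347,222))
print('static red',disp('pics/top0.png','pics/top19.png',400,272,428,300),'purple',disp('pics/top0.png','pics/top19.png',385,146,413,174),'red2',disp('pics/top0.png','pics/top19.png',233,127,262,157),'dish',disp('pics/top0.png','pics/top19.png',330,260,376,303))
print('red3',disp('pics/scene0.png','pics/scene19.png',286,152,312,178))
"
```

```text
t 58.10 pos [492.8 337.3 221.5] yaw 0.1077 tilt [ 0.    -0.001 -1.   ] w 85.1 F [-0.   1.1 -0.5] j [-0.04  0.4  -0.78  1.71  0.3   1.16 -0.8 ]
ball (array([-0.1,  0. ]), 0.9703428745269775) (array([0.1, 0.1]), 0.9976451992988586)
tube (array([-0.3, -0.2]), 0.995412290096283) (array([0.1, 0.1]), 0.9935272932052612)
static red (array([0., 0.]), 0.9969581365585327) purple (array([0., 0.]), 0.9978190064430237) red2 (array([0., 0.]), 0.9973347187042236) dish (array([0., 0.]), 0.9935494065284729)
red3 (array([-0.3,  0.6]), 0.7189821600914001)
```

View pics/top19.png

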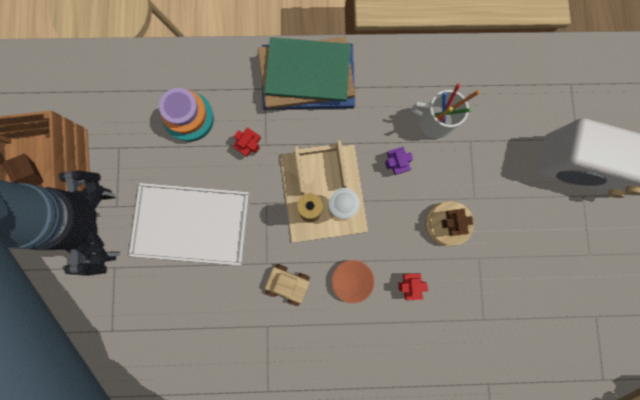

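View pics/scene19.png

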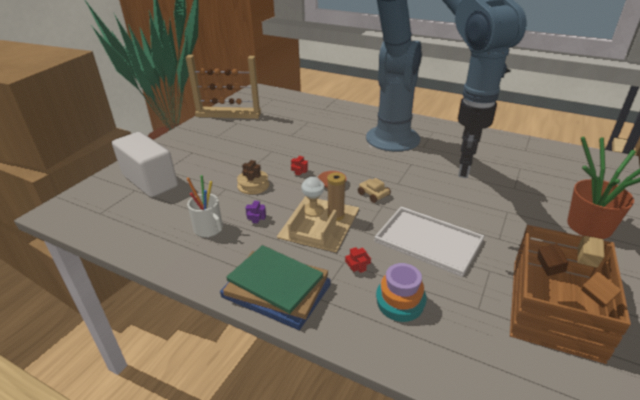

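Final views: the ball (344,204) and tube (311,207) are back in the nook, shifted at most 0.4 px (under 1 mm). The burr is upright on the stand at (455,222), the tray is empty and the look-alikes are unmoved.

```bash
python3 -c "
from h import *
print(ctrl.hand_in())"
```

```text
the job is handed in; nothing more can be done
None
```

The job is done and handed in at about 58 s of the allowed 138 s. I stood the kaleidoscope and then the ball in the tray. The walnut burr went onto the middle of the stand next, and then the ball and the kaleidoscope went back to their places.

**Last checks:**
- **Burr:** it stands upright, within about 1.5 mm of the stand's centre.
- **Ball and kaleidoscope:** both are upright and have moved by no more than 0.4 px from the first pictures, which is under 1 mm. The two views differ by only a few tenths of a pixel.
- **Other toys:** the purple and red look-alikes and the dish show no movement from above. I checked the car, mug and tiers only by eye, and they look unchanged.
- **Set-downs:** all five came at the expected heights, with at most about 9 N at the wrist.

**Where checks disagreed:**
- **Red look-alike:** one match in the scene view was weak (0.72) and read up to 0.6 px. It is the same piece as the red one at (413,286) from above, where the reading was exactly zero. I put the weak match down to a shadow in the first picture and did not check further.
- **Scene camera:** it read positions about 3–6 mm off from the top camera, so I used the top camera for placing.

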